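Restock the reagent cooler

TASK

Restock the reagent cooler: lift its blue hood until the struts hold it fully open, take out every spent (uncapped) bottle and stand it in the steel tray, and stand every full (capped) bottle from the counter in a bay of its own, all while the hood is open. Then shut the hood completely, and only after that swing the clamp lever all the way down onto it. Leave the other things on the counter where they are.

Things in the scene. Friction and masses are not known exactly. Their poses are not given: they have to be found in the camera images.
- cooler: Reagent cooler: low white benchtop unit, fixed, with a blue hood. Origin on the counter; x from its front (robot side) to its back, y to its left, z up. Housing x -112..+125 mm, y -150..+200 mm, wall tops z 90 mm. Under the hood an open well, x -100..+65, y -109..+109 mm, floor z 20 mm, with three bays side by side along y between low aluminium strips (tops at z 50 mm).
- bay0 (a point): Centre of the floor of bay 0 (right-hand seen from the robot; bays are 74 mm apart along the cooler's y). A bay is 66 mm (x) by 70 mm (y) inside and takes one bottle standing square to it, either way round. Axes as the cooler's.
- bay1 (a point): Centre of the floor of bay 1 (middle seen from the robot; bays are 74 mm apart along the cooler's y). A bay is 66 mm (x) by 70 mm (y) inside and takes one bottle standing square to it, either way round. Axes as the cooler's.
- bay2 (a point): Centre of the floor of bay 2 (left-hand seen from the robot; bays are 74 mm apart along the cooler's y). A bay is 66 mm (x) by 70 mm (y) inside and takes one bottle standing square to it, either way round. Axes as the cooler's.
- hood (a joint): Angle of the hood, rad: 0 shut, 1.45 fully open (stop). Hinged along y at the back. The gas struts and the weight balance at about 0.8 rad: let go below that it sinks shut, above that it rises by itself to the stop and stays there. About 2 N at the bar moves it either way. Light damping, no detents.
- hood_hinge (a point): Point on the hinge axis of the hood (axis along the cooler's y; the unit's x +85 mm, z 90 mm). Fixed to the cooler, axes as the cooler's.
- hood_bar (a point): Middle of the hood's round steel grab bar, 14 mm thick, 110 mm long along y, 55 mm in front of the hood's front face (an arm at each end). Shut, it is 250 mm in front of the hinge axis and 25 mm above it (z 115 mm); it swings up and back about the hinge. Axes turn with the hood, an open-bottomed box 195 mm deep, 250 wide, 45 high (top at z 135 mm when shut).
- clamp (a joint): Angle of the clamp lever, rad: 0 = lying flat over the hood's left edge (clamped), about 1.57 upright, up to 1.85 leaning outward (released). Stiff pivot: stays where it is left; about 2 N at the tip moves it.
- clamp_pivot (a point): Pivot of the clamp lever, on a post at the left front of the cooler (axis along the cooler's x; cooler x -50, y +176, z 142 mm). Axes as the cooler's.
- clamp_tip (a point): Free end of the clamp lever, a flat steel bar 30 mm wide (x), 12 mm thick, 90 mm long from pivot to this point, with a black rubber sleeve at the tip. Clamped, it points along the cooler's -y; released, it points up.
- full0: Full reagent bottle: white upright block 50 mm (x) by 56 mm (y) by 80 mm tall with a grey round screw cap (34 mm across, 20 mm high) on top, 100 mm in all, about 0.18 kg, heavy in the foot. Stands loose on the counter at the start. Origin: centre of its underside, z up. May be absent.
- full1: Full reagent bottle: white upright block 50 mm (x) by 56 mm (y) by 80 mm tall with a grey round screw cap (34 mm across, 20 mm high) on top, 100 mm in all, about 0.18 kg, heavy in the foot. Stands loose on the counter at the start. Origin: centre of its underside, z up. May be absent.
- full2: Full reagent bottle: white upright block 50 mm (x) by 56 mm (y) by 80 mm tall with a grey round screw cap (34 mm across, 20 mm high) on top, 100 mm in all, about 0.18 kg, heavy in the foot. Stands loose on the counter at the start. Origin: centre of its underside, z up. May be absent.
- spent0: Spent reagent bottle: same white block (50 by 56 by 80 mm) but uncapped, only a bare narrow neck (22 mm across, 8 mm high), about 0.06 kg, heavy in the foot. Stands in a bay of the cooler at the start. Origin: centre of its underside, z up. May be absent.
- spent1: Spent reagent bottle: same white block (50 by 56 by 80 mm) but uncapped, only a bare narrow neck (22 mm across, 8 mm high), about 0.06 kg, heavy in the foot. Stands in a bay of the cooler at the start. Origin: centre of its underside, z up. May be absent.
- spent2: Spent reagent bottle: same white block (50 by 56 by 80 mm) but uncapped, only a bare narrow neck (22 mm across, 8 mm high), about 0.06 kg, heavy in the foot. Stands in a bay of the cooler at the start. Origin: centre of its underside, z up. May be absent.
- tray: Open steel tray, fixed, 220 mm (x) by 130 mm (y), rim 30 mm high, walls and floor 4 mm thick. Origin: centre of its underside.
- tube_rack: Rack of capped sample tubes, 60 by 100 mm, 98 mm high. Bystander. Origin: centre of its underside.
- cup: White open cup, 64 mm across, 70 mm high. Bystander. Origin: centre of its underside.
- jar: Amber jar, 56 mm across, 75 mm high. Bystander. Origin: centre of its underside.
- gel: Clear bottle, 60 mm across, 150 mm high. Bystander. Origin: centre of its underside.
- tip_box: Grey pipette-tip box, 90 by 125 by 60 mm. Bystander. Origin: centre of its underside.
- timer: Small grey bench timer, 60 by 75 by 20 mm. Bystander. Origin: centre of its underside.
Not all that is in view belongs to the job. Leave any green or yellow look-alike of the full0 alone.

How it is judged (in metres and radians):
On the way, in this order (a step that is already met when the one before it is completed fails the run):
1. the hood stands fully open on its struts, nothing touched by the fingers (value of joint hood above 1.38 rad and contact force between the fingers and anything else below 0.3 N), for 0.4 s.
2. with the hood still open, every spent bottle stands in the tray and every full bottle in a bay (value of joint hood above 1.3 rad and x of full0 in the frame of cooler between -0.046 and -0.014 m and y of full0 in the frame of cooler between -0.095 and 0.095 m and z of full0 in the frame of cooler between 0.01 and 0.028 m and angle between each of full0, full1, full2's own z axis and vertical below 0.15 rad and x of full1 in the frame of cooler between -0.046 and -0.014 m and y of full1 in the frame of cooler between -0.095 and 0.095 m and z of full1 in the frame of cooler between 0.01 and 0.028 m and x of full2 in the frame of cooler between -0.046 and -0.014 m and y of full2 in the frame of cooler between -0.095 and 0.095 m and z of full2 in the frame of cooler between 0.01 and 0.028 m and x of spent0 in the frame of tray between -0.095 and 0.095 m and y of spent0 in the frame of tray between -0.05 and 0.05 m and z of spent0 in the frame of tray between -0.004 and 0.014 m and angle between each of spent0, spent1, spent2's own z axis and vertical below 0.2 rad and x of spent1 in the frame of tray between -0.095 and 0.095 m and y of spent1 in the frame of tray between -0.05 and 0.05 m and z of spent1 in the frame of tray between -0.004 and 0.014 m and x of spent2 in the frame of tray between -0.095 and 0.095 m and y of spent2 in the frame of tray between -0.05 and 0.05 m and z of spent2 in the frame of tray between -0.004 and 0.014 m), for 0.2 s.
3. the hood is shut while the clamp is still up (value of joint hood below 0.04 rad and value of joint clamp above 0.7 rad), for 0.3 s.
At the end, for the whole second after the job is handed in: Every full bottle present stands upright (within 0.15 rad) on the floor of a bay, every spent bottle present stands upright (within 0.2 rad) on the tray's floor, all at rest; hood shut within 0.04 rad, clamp lever down within 0.10 rad (x of full0 in the frame of cooler between -0.046 and -0.014 m and y of full0 in the frame of cooler between -0.095 and 0.095 m and z of full0 in the frame of cooler between 0.01 and 0.028 m and angle between each of full0, full1, full2's own z axis and vertical below 0.15 rad and x of full1 in the frame of cooler between -0.046 and -0.014 m and y of full1 in the frame of cooler between -0.095 and 0.095 m and z of full1 in the frame of cooler between 0.01 and 0.028 m and x of full2 in the frame of cooler between -0.046 and -0.014 m and y of full2 in the frame of cooler between -0.095 and 0.095 m and z of full2 in the frame of cooler between 0.01 and 0.028 m and x of spent0 in the frame of tray between -0.095 and 0.095 m and y of spent0 in the frame of tray between -0.05 and 0.05 m and z of spent0 in the frame of tray between -0.004 and 0.014 m and angle between each of spent0, spent1, spent2's own z axis and vertical below 0.2 rad and x of spent1 in the frame of tray between -0.095 and 0.095 m and y of spent1 in the frame of tray between -0.05 and 0.05 m and z of spent1 in the frame of tray between -0.004 and 0.014 m and x of spent2 in the frame of tray between -0.095 and 0.095 m and y of spent2 in the frame of tray between -0.05 and 0.05 m and z of spent2 in the frame of tray between -0.004 and 0.014 m and linear speed of each of full0, full1, full2, spent0, spent1, spent2 below 0.02 m/s and value of joint hood below 0.04 rad and value of joint clamp below 0.1 rad); the robot touches nothing.
It fails at once if a bystander is knocked over or shoved more than 5 cm (distance of any of tube_rack, cup, jar, gel, tip_box, timer from where it was at the start of the episode above 0.05 m or angle between any of tube_rack, cup, jar, gel, tip_box, timer's own z axis and vertical above 0.6 rad).
Of full0, full1, full2 only 2 to 3 are there at a start; the rules pass over those that are not, and their reading is None.
Of spent0, spent1, spent2 only 1 to 2 are there at a start; the rules pass over those that are not, and their reading is None.
At some moment in a run one of full0, full1, full2 may be knocked a few centimetres aside while the robot is not near it.
Once in a run the grip may slacken for a moment while it holds something.
It also fails if it takes over 210 s, if anything falls off the work surface, if the arm or the gripper's body presses on something with over 40 N, if the wrist force passes 120 N, or if a joint passes its speed limit or range.

ROBOT

A 6-joint arm with a two-finger parallel gripper is mounted at the origin on the work surface. World frame = base frame: x ahead of the robot, y to its left, z up, the work surface at z = 0. Lengths are in m, angles in degrees, forces in N, time in s.
With the tool pointing down it reaches from about 0.4 to 0.825 m from the base axis. Payload 7 kg.
Tool frame: the origin (TCP) lies midway between the tips of the shut fingers; the grasp point (between the pads) lies 19 mm behind it; z points along the fingers, y is the line along which they close (so a half turn about z gives the same grasp; the last joint's range is limited). The gripper opens to 88 mm and grips with 3 to 60 N. Pads are 19 mm wide; open, the fingers measure 130 mm over their backs; the gripper's body (78 mm by 193 mm) begins 47 mm behind the grasp point.
Start: joints at [-46.748, 20.546, 0.682, 0, -70.136, -16.507], TCP at [0.304, -0.603, 0.227] pointing down, gripper open.
Joint ranges: [-176.03, 176.03], [-82.01, 121.73], [-58.28, 71.71], [-173.87, 95.51], [-174.79, -0.11], [-173.66, 173.66]. Speed limits (degrees/s): [136.94, 136.94, 172.46, 180, 180, 180].

INTERFACE

Orientations are given as [roll, pitch, yaw] about the fixed x, y, z axes, in that order (R = Rz(yaw) Ry(pitch) Rx(roll)).
In Python, from plant import ctrl gives the robot as it stands. The module is installed in compiled form; this text tells all that it offers.
- The arm moves only by the tool play_rows, never from a script. Its argument "commands" is a list that holds one entry, the list of rows, each a list of 7 numbers: the turn, a rotation vector about the tool's x, y, z in rad, then the shift along the tool's x, y, z in cm, then the finger opening in cm, from 0 to 8.76. In form: [[[ax, ay, az, x, y, z, grip], ...]]. A call has 1 to 8 rows; each row is the pose to reach, as a shift and turn from the pose commanded when the call began, along the tool's axes at that moment; what a row does not reach only later rows make up. A row lasts 1/12 s, in which the tool goes at most 41.7 mm and 7.16 degrees, less where a joint would pass 70% of its speed; a pose out of reach is approached as far as the arm can. A call with a gripper value outside its range is refused whole. The fingers move at their own pace and stop on an object; the grip force is fixed at half the most. Time passes only in rows, so rows that repeat a pose let the fingers close. It gives the time, the measured TCP pose, the force, the opening and the grip force at its end, in the units of the state.
- ctrl.get_obs(): the state, without advancing time (a new reading comes with each control period).
- ctrl.snapshot(name): name is "scene" or "side" or "wrist"; returns a dict with "color" (400x640x3 uint8, red, green, blue), "camera_matrix" (3x3 intrinsics, pixels), "origin" and "rotation" of the camera in the world; the wrist camera has in their place "hand_eye" (4x4, takes a point from camera to tool coordinates, whose origin is the TCP and whose axes are the flange's). Camera axes: x right, y down, z forward; pixel columns grow to the right and rows downward; lengths in m; the calibration is good to about 2 mm. The wrist camera is an equidistant fisheye: a pixel r from the principal point sees the ray r / f radians off the axis. A picture is of the moment at which its call begins: read the wrist's pose just before it. There is no depth.
- ctrl.close_job(): hands the job in; it is judged then, once.
Trained networks look in a picture, given as the dict that the camera call returned (one of the last four; its "shot" number tells which), for a name from the list of things; names that differ only in an ending like _2 or _b are one class to them, and where a whole thing is asked for, a point or a joint stands for the part that bears it (a point fixed in the world has none). Each returns a list of dicts, best first, with "conf" (0 to 1); they miss things now and then, are a little off and sometimes report something else, mostly with a low value. They report only what shows in the picture. A call takes as long as a camera call. They do not tell look-alikes from the thing itself.
- ctrl.find_in(picture, name): "bbox" ([left, top, width, height] in pixels, round what is visible of it).
The state is a dict: "clock": time; "joint_pos": joint angles; "qvel": joint speeds; "tau": joint torques, N m; "tool_pos": TCP position; "orientation": TCP orientation; "force": force on the tool from outside, world axes, zero at the start; "moment": the same for the moment, N m; "opening": finger opening in m; "gripper_force": force on a finger pad.
Only numpy, scipy, OpenCV 4.12 (cv2) and the standard library are available. Lean on these libraries where they do the work, as an engineer would, in place of code of your own. Each camera call takes 0.05 s, during which the arm holds its last target. There are 200 camera calls.

## Working session

There is one attempt and no reset: what is moved stays moved. The work goes in short steps, Python scripts to look and compute and a tool call to move; the robot and the scene stay as the last step left them, time stands still between calls to the robot, and variables do not carry over. Pictures are saved under pics/ and viewed, at most 14 in all, crops included, and the job is handed in when it is done.

Besides the shell and the picture viewer there is one more tool, called after "Call:" as name(argument=value, ...) on one line, values as JSON. play_rows: Moves the arm, as the interface text tells. Its arguments: {"type":"object","properties":{"commands":{"type":"array","items":{"type":"array","items":{"type":"array","items":{"type":"number"}}}}},"required":["commands"]}

```bash
mkdir -p pics
cat > h.py <<'E'
import numpy as np, cv2
from plant import ctrl
from scipy.spatial.transform import Rotation as R
def save(n,p): cv2.imwrite('pics/'+n+'.png',p['color'][:,:,::-1])
def ray(p,u,v):
    K=np.array(p['camera_matrix']); d=np.linalg.inv(K)@[u,v,1]
    return np.array(p['origin']),np.array(p['rotation'])@d
def atz(p,u,v,z):
    o,d=ray(p,u,v); return o+d*(z-o[2])/d[2]
def proj(p,X):
    c=np.array(p['rotation']).T@(np.array(X)-p['origin']); q=np.array(p['camera_matrix'])@c
    return q[:2]/q[2]
E
python3 - <<'E'
from h import *
for c in ('scene','side'):
    p=ctrl.snapshot(c); save(c+'0',p)
    print(c,p['origin'],np.round(p['rotation'],3).tolist(),p['camera_matrix'].tolist() if hasattr(p['camera_matrix'],'tolist') else p['camera_matrix'])
    for n in ['cooler','hood','hood_bar','clamp_tip','full0','spent0','tray','tube_rack','cup','jar','gel','tip_box','timer']:
        print(n,[([int(x) for x in d['bbox']],round(d['conf'],2)) for d in ctrl.find_in(p,n)][:6])
print(ctrl.get_obs())
E
```

```text
scene [0.97584044 0.91353389 1.02766944] [-130.605, -0.018, 154.704] [[430.96207411207206, 0.0, 322.6011882549579], [0.0, 430.96207411207206, 199.8291111657754], [0.0, 0.0, 1.0]]
cooler [([254, 176, 114, 118], 0.78)]
hood [([268, 175, 91, 75], 0.8), ([288, 169, 17, 12], 0.69)]
hood_bar [([341, 213, 17, 23], 0.75), ([266, 174, 93, 76], 0.73), ([307, 136, 14, 25], 0.25)]
clamp_tip []
full0 [([249, 132, 17, 26], 0.92), ([289, 127, 17, 23], 0.91), ([320, 154, 19, 26], 0.82), ([288, 168, 19, 20], 0.76), ([274, 140, 23, 27], 0.69), ([265, 174, 96, 73], 0.18)]
spent0 []
tray [([363, 281, 91, 64], 0.56), ([230, 172, 31, 38], 0.26)]
tube_rack [([326, 316, 45, 59], 0.57)]
cup [([246, 157, 19, 25], 0.59)]
jar [([306, 137, 16, 24], 0.62)]
gel [([325, 280, 25, 45], 0.9), ([329, 316, 43, 61], 0.5)]
tip_box [([229, 172, 32, 37], 0.71)]
timer [([384, 250, 22, 24], 0.63)]
side [0.07626643 0.68825692 1.17946684] [-140.211, 0.826, -149.411] [[508.2635691324222, 0.0, 323.2018847575168], [0.0, 508.2635691324222, 192.0622026323432], [0.0, 0.0, 1.0]]
cooler [([221, 149, 142, 141], 0.71)]
hood [([247, 154, 
[... 641 characters left out ...]
7, 299, 42, 54], 0.23)]
{'clock': 1.4, 'joint_pos': array([-4.67479661e+01,  2.05448492e+01,  6.81107041e-01, -1.21516983e-03,
       -7.01356245e+01, -1.65072999e+01]), 'qvel': array([-0.14440361, -0.02600589, -0.08795509, -0.08153297,  0.0061619 ,
        0.03609706]), 'tau': array([-1.65861329e-03, -5.82385540e+01,  2.93289363e+01,  7.00254992e+00,
        1.23187801e-02, -4.00330521e-05]), 'tool_pos': array([ 0.30373872, -0.60276446,  0.226568  ]), 'orientation': array([-1.79999718e+02,  1.27572015e-03, -1.53255679e+02]), 'force': array([-0.06076701, -0.32583477,  0.40349906]), 'moment': array([ 0.03437445, -0.00472124,  0.02410719]), 'gripper_force': 0.0, 'opening': 0.08786645132795905}
```

View pics/scene0.png

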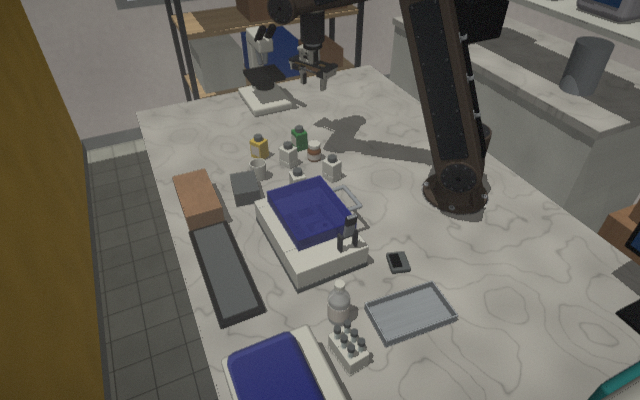

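View pics/side0.png

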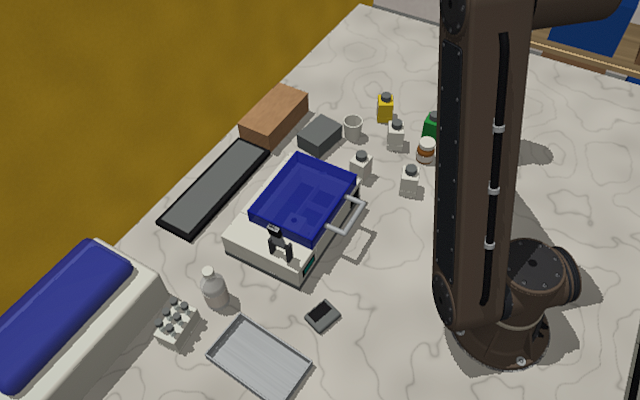

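Three candidates for full bottles: white with grey cap at scene (289,153), (298,178) and (331,166). There are look-alikes, yellow at (258,146) and green at (299,138). A second blue-hooded unit at the bottom left isn't the cooler: it has no bar or clamp. Checking close up.

Run:
```python
import cv2
a=cv2.imread('pics/side0.png')[85:295,210:440]; cv2.imwrite('pics/sidec.png',cv2.resize(a,None,fx=2.8,fy=2.8,interpolation=cv2.INTER_CUBIC))
a=cv2.imread('pics/scene0.png')[120:290,235:420]; cv2.imwrite('pics/scenec.png',cv2.resize(a,None,fx=3.5,fy=3.5,interpolation=cv2.INTER_CUBIC))
```

```text
(no output)
```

View pics/sidec.png

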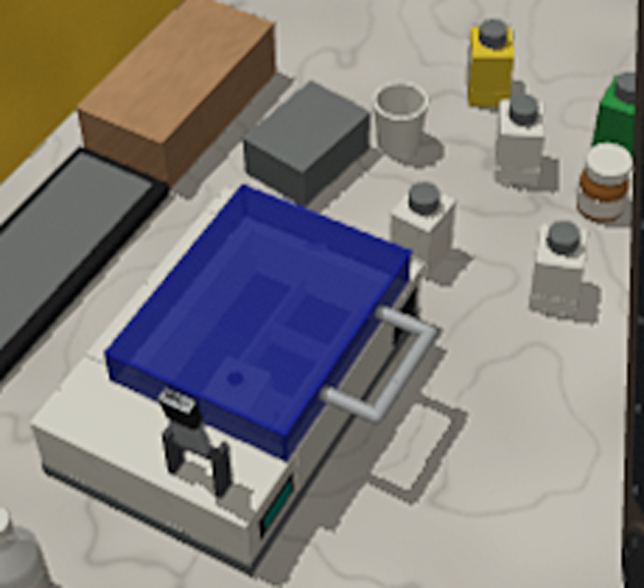

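View pics/scenec.png

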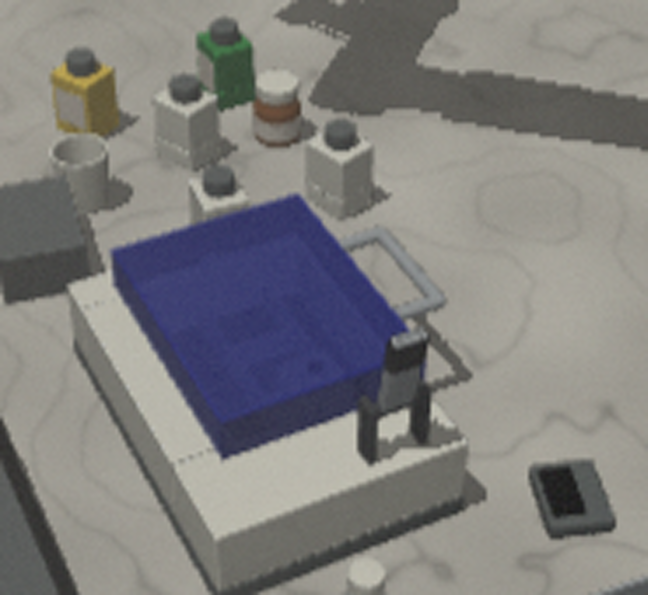

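```bash
cat >> h.py <<'E'
_snap=ctrl.snapshot
def snap(n):
    p=_snap(n)
    if 'rotation' in p: p['rotation']=R.from_euler('xyz',p['rotation'],degrees=True).as_matrix()
    return p
E
cat > fit.py <<'E'
from h import *
from scipy.optimize import least_squares
S=snap('side'); C=snap('scene')
s=lambda u,v:(S,210+u/2.8,85+v/2.8); c=lambda u,v:(C,235+u/3.5,120+v/3.5)
D=[(s(35,428),(125,200,90)),(s(250,527),(-112,200,90)),(s(433,328),(-168,-55,118)),(s(376,418),(-168,55,118)),
(s(245,186),(85,-125,135)),(s(410,256),(-110,-125,135)),(s(108,353),(85,125,135)),(s(286,436),(-110,125,135)),
(c(70,285),(125,-150,90)),(c(213,527),(125,200,90)),(c(466,440),(-112,200,90)),(c(113,250),(85,-125,135)),(c(298,197),(-110,-125,135)),(c(228,425),(85,125,135)),(c(381,228),(-168,-55,118)),(c(444,298),(-168,55,118))]
def f(q,full=False):
    r=[]
    M=R.from_euler('z',q[2]).as_matrix()
    for (p,u,v),X in D: r+=list(proj(p,M@(np.array(X)/1000)+[q[0],q[1],0])-[u,v])
    return np.array(r)
for y0 in (0,-.6,.6):
    o=least_squares(f,[.6,0,y0],loss='soft_l1'); print(o.x,np.degrees(o.x[2]),o.cost)
print(np.round(f(o.x).reshape(-1,2),1).tolist())
# bottles: cap top centres z=.1 (side), scene
for n,pa,pb in [('A',(361,155.5),(297.5,171)),('B',(397,123.5),(288,145)),('C',(411,169.5),(332,158))]:
    a=atz(S,*pa,.1);b=atz(C,*pb,.1);print(n,a.round(3),b.round(3))
for nm,P in (('side',S),('scene',C)):
  for n,z in [('tray',.03),('full0',.04),('cup',.035),('jar',.04),('tip_box',.03),('gel',.075),('timer',.01),('tube_rack',.05)]:
    for d in ctrl.find_in(P,n)[:5]:
        l,t,w,h=d['bbox']; print(nm,n,round(d['conf'],2),atz(P,l+w/2,t+h/2,z).round(3)[:2])
E
python3 fit.py
```

```text
[ 0.58785208 -0.02439226  0.02728938] 1.5635665738169282 16.742504509684018
[ 0.58785209 -0.02439225  0.02728947] 1.563571475205719 16.74250450964833
[ 0.58785209 -0.02439225  0.02728945] 1.5635705269229587 16.742504509644164
[[-2.1, -1.3], [-0.9, 1.2], [0.3, 2.2], [1.7, -0.1], [-0.9, -0.4], [1.0, -1.4], [-1.4, 0.7], [0.1, 0.8], [-1.2, -1.1], [1.1, 2.8], [1.5, -0.4], [-0.6, -0.7], [-0.1, -1.9], [-1.8, -1.4], [0.9, -0.3], [-0.5, -1.1]]
A [ 0.522 -0.253  0.1  ] [ 0.527 -0.247  0.1  ]
B [ 0.49  -0.431  0.1  ] [ 0.495 -0.418  0.1  ]
C [ 0.372 -0.275  0.1  ] [ 0.379 -0.266  0.1  ]
side tray 0.69 [0.45  0.376]
side tray 0.23 [0.611 0.077]
side full0 0.9 [ 0.527 -0.262]
side full0 0.78 [ 0.492 -0.444]
side full0 0.75 [ 0.372 -0.282]
side full0 0.73 [ 0.571 -0.547]
side full0 0.58 [ 0.411 -0.523]
side cup 0.72 [ 0.639 -0.404]
side jar 0.6 [ 0.374 -0.431]
side tip_box 0.71 [ 0.708 -0.322]
side gel 0.73 [0.631 0.302]
side gel 0.28 [0.576 0.035]
side tube_rack 0.61 [0.658 0.414]
scene tray 0.58 [0.461 0.392]
scene full0 0.92 [ 0.37  -0.286]
scene full0 0.88 [ 0.572 -0.552]
scene full0 0.79 [ 0.493 -0.441]
scene full0 0.63 [ 0.4   -0.532]
scene full0 0.49 [0.585 0.013]
scene cup 0.61 [ 0.63 -0.4 ]
scene jar 0.67 [ 0.375 -0.42 ]
scene tip_box 0.8 [ 0.702 -0.315]
scene tip_box 0.48 [ 0.58  -0.008]
scene tip_box 0.44 [ 0.511 -0.305]
scene gel 0.85 [0.646 0.309]
scene gel 0.52 [0.6   0.043]
scene timer 0.85 [0.388 0.213]
scene tube_rack 0.93 [0.671 0.426]
```

The close crops show three white, grey-capped bottles. A spent bottle's neck is faintly visible through the hood in bay 2 (side crop 235,378). The cooler pose fit is consistent to about 1–2 px, so I'm moving over the bar.

```bash
cat > plan.py <<'E'
import json,sys
from h import *
# prints rows per leg; legs: (x,y,z,yaw,grip_cm,n rows[,mode]) ; n rows interpolated linearly
def down(yaw,tilt=0): return R.from_euler('z',yaw,degrees=True)*R.from_euler('x',180,degrees=True)
def plan(legs,start=None,dz=1):
    if start is None:
        o=ctrl.get_obs(); P=o['tool_pos'];Q=R.from_euler('xyz',o['orientation'],degrees=True)
    else: P=np.array(start[:3]);Q=down(start[3])
    for x,y,z,yaw,g,n in legs:
        T=down(yaw); d=(Q.inv()*T).as_rotvec(); s=Q.inv().apply(np.array([x,y,z])-P)*100
        print(f'-> {x:.3f} {y:.3f} {z:.3f} yaw {yaw:.1f}')
        rows=[[round(float(v),3) for v in d*k/n]+[round(float(v),2) for v in s*k/n]+[g] for k in range(1,n+1)]
        print(json.dumps([rows]).replace(' ',''))
        P=P+Q.apply(np.array(rows[-1][3:6])/100); Q=Q*R.from_rotvec(rows[-1][:3])
CO=np.array([.588,-.0244,0]);CY=1.56
def W(x,y,z): return CO+R.from_euler('z',CY,degrees=True).apply(np.array([x,y,z])/1000)
E
python3 - <<'E'
from plan import *
b=W(-165,0,0)
plan([(.36,-.32,.235,-120,8.7,8),(b[0],b[1],.235,-88.4,8.7,8)])
E
```

```text
-> 0.360 -0.320 0.235 yaw -120.0
[[[-0.0,-0.0,-0.073,-2.22,2.84,-0.11,8.7],[-0.0,-0.0,-0.145,-4.44,5.68,-0.21,8.7],[-0.0,-0.0,-0.218,-6.66,8.52,-0.32,8.7],[-0.0,-0.0,-0.29,-8.87,11.36,-0.42,8.7],[-0.0,-0.0,-0.363,-11.09,14.2,-0.53,8.7],[-0.0,-0.0,-0.435,-13.31,17.04,-0.63,8.7],[-0.0,-0.0,-0.508,-15.53,19.88,-0.74,8.7],[-0.0,-0.0,-0.58,-17.75,22.72,-0.84,8.7]]]
-> 0.423 -0.029 0.235 yaw -88.4
[[[-0.0,-0.0,-0.069,-3.55,1.14,-0.0,8.7],[-0.0,-0.0,-0.138,-7.09,2.28,-0.0,8.7],[-0.0,-0.0,-0.207,-10.64,3.41,-0.0,8.7],[-0.0,-0.0,-0.276,-14.18,4.55,-0.0,8.7],[-0.0,-0.0,-0.345,-17.73,5.69,-0.0,8.7],[-0.0,-0.0,-0.414,-21.27,6.83,-0.0,8.7],[-0.0,-0.0,-0.483,-24.82,7.97,-0.0,8.7],[-0.0,-0.0,-0.552,-28.36,9.11,-0.0,8.7]]]
```

Call:
play_rows(commands=[[[0,0,-0.15,-4.4,5.7,-0.2,8.7],[0,0,-0.29,-8.9,11.4,-0.4,8.7],[0,0,-0.435,-13.3,17,-0.6,8.7],[0,0,-0.58,-17.75,22.7,-0.85,8.7],[0,0,-0.58,-17.75,22.7,-0.85,8.7],[0,0,-0.58,-17.75,22.7,-0.85,8.7],[0,0,-0.58,-17.75,22.7,-0.85,8.7],[0,0,-0.58,-17.75,22.7,-0.85,8.7]]])

```text
clock: 2.97
tool_pos: [0.361, -0.3155, 0.2361]
orientation: [-179.9, 0.1, -119.8]
force: [0.1, -0.5, -0.5]
opening: 0.0868
gripper_force: 0.0
```

Call:
play_rows(commands=[[[0,0,-0.14,-7.1,2.3,0,8.7],[0,0,-0.28,-14.2,4.6,0,8.7],[0,0,-0.41,-21.3,6.8,0,8.7],[0,0,-0.552,-28.4,9.1,0,8.7],[0,0,-0.552,-28.4,9.1,0,8.7],[0,0,-0.552,-28.4,9.1,0,8.7],[0,0,-0.552,-28.4,9.1,0,8.7],[0,0,-0.552,-28.4,9.1,0,8.7]]])

```text
clock: 3.63
tool_pos: [0.4247, -0.0241, 0.2357]
orientation: [-179.9, 0.1, -88.2]
force: [0.7, 0.1, 0.6]
opening: 0.0869
gripper_force: 0.0
```

Run:
```python
from plan import *
o=ctrl.get_obs(); print(o['tool_pos'],o['orientation'],o['clock'],o['joint_pos'],o['force'])
p=snap('wrist'); save('w1',p); print(p['camera_matrix'],p['hand_eye'])
```

```text
[ 0.42473394 -0.02409304  0.23567791] [-1.79874563e+02  5.96878856e-02 -8.81573646e+01] 3.6333 [ 2.35426999e+01 -4.41299421e+00 -2.79140950e+01 -9.90941939e-03
 -6.63602828e+01 -2.16961673e+01] [0.67745332 0.09484014 0.60124622]
[[309.70691629   0.         317.42823783]
 [  0.         309.70691629 196.80365847]
 [  0.           0.           1.        ]] [[ 4.15972820e-04 -9.65594231e-01 -2.60053088e-01  6.98752586e-02]
 [ 9.99999865e-01  4.82492032e-04 -1.91956034e-04  7.81043692e-04]
 [ 3.10825182e-04 -2.60052973e-01  9.65594301e-01 -1.57525180e-01]
 [ 0.00000000e+00  0.00000000e+00  0.00000000e+00  1.00000000e+00]]
```

View pics/w1.png

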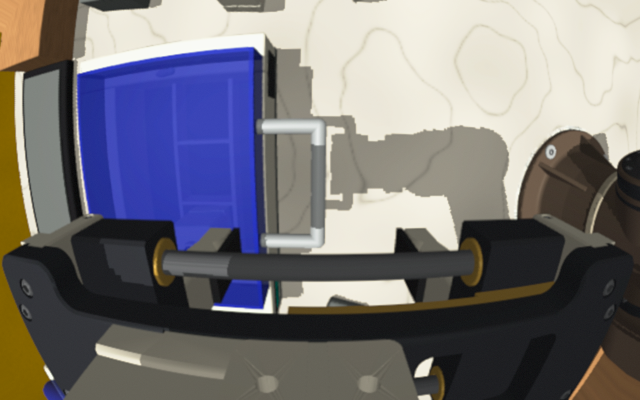

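The wrist view shows the grab bar from (318,127) to (317,241), between the fingers in x.

```bash
cat >> h.py <<'E'
def wray(p,o,u,v):
    K=p['camera_matrix'];d=np.array([u-K[0,2],v-K[1,2]])/K[0,0];r=np.hypot(*d)
    c=np.array([*(d/r*np.sin(r)),np.cos(r)]) if r>0 else np.array([0,0,1.])
    H=p['hand_eye'];Q=R.from_euler('xyz',o['orientation'],degrees=True)
    return o['tool_pos']+Q.apply(H[:3,3]),Q.apply(H[:3,:3]@c)
def watz(p,o,u,v,z):
    a,d=wray(p,o,u,v); return a+d*(z-a[2])/d[2]
def wproj(p,o,X):
    K=p['camera_matrix'];H=p['hand_eye'];Q=R.from_euler('xyz',o['orientation'],degrees=True)
    t=Q.inv().apply(np.array(X)-o['tool_pos']); c=H[:3,:3].T@(t-H[:3,3])
    th=np.arctan2(np.hypot(c[0],c[1]),c[2]); k=th/np.hypot(c[0],c[1])*K[0,0]
    return K[:2,2]+c[:2]*k
E
python3 - <<'E'
from plan import *
o=ctrl.get_obs(); p=snap('wrist')
a=watz(p,o,318,128,.117);b=watz(p,o,317,240,.117);print(a,b,W(-165,-55,117),W(-165,55,117))
print('hood FR top',watz(p,o,254,48,.135),W(-110,-125,135),'hood BR',watz(p,o,79,73,.135),W(85,-125,135))
E
```

```text
[ 0.42533734 -0.08359901  0.117     ] [0.42272758 0.02261081 0.117     ] [ 0.42455846 -0.08387154  0.117     ] [0.42156385 0.02608769 0.117     ]
hood FR top [ 0.48089196 -0.15185494  0.135     ] [ 0.48144374 -0.15234829  0.135     ] hood BR [ 0.6723414  -0.14850727  0.135     ] [ 0.67637147 -0.14703965  0.135     ]
```

Run:
```python
import numpy as np
th=np.linspace(0,1.43,25);ph=th+.0997
x=25-25.125*np.cos(ph);z=25.125*np.sin(ph)-2.5
for k in range(3):
    print([[0,0,0,0,round(-(x[i]-x[8*k]),1),round(-(z[i]-z[8*k]),1),0] for i in range(8*k+1,8*k+9)])
```

```text
[[0, 0, 0, 0, np.float64(-0.2), np.float64(-1.5), 0], [0, 0, 0, 0, np.float64(-0.5), np.float64(-3.0), 0], [0, 0, 0, 0, np.float64(-0.8), np.float64(-4.4), 0], [0, 0, 0, 0, np.float64(-1.3), np.float64(-5.8), 0], [0, 0, 0, 0, np.float64(-1.8), np.float64(-7.2), 0], [0, 0, 0, 0, np.float64(-2.5), np.float64(-8.6), 0], [0, 0, 0, 0, np.float64(-3.2), np.float64(-9.9), 0], [0, 0, 0, 0, np.float64(-3.9), np.float64(-11.2), 0]]
[[0, 0, 0, 0, np.float64(-0.9), np.float64(-1.2), 0], [0, 0, 0, 0, np.float64(-1.8), np.float64(-2.4), 0], [0, 0, 0, 0, np.float64(-2.8), np.float64(-3.5), 0], [0, 0, 0, 0, np.float64(-3.8), np.float64(-4.6), 0], [0, 0, 0, 0, np.float64(-4.9), np.float64(-5.6), 0], [0, 0, 0, 0, np.float64(-6.1), np.float64(-6.5), 0], [0, 0, 0, 0, np.float64(-7.4), np.float64(-7.4), 0], [0, 0, 0, 0, np.float64(-8.6), np.float64(-8.1), 0]]
[[0, 0, 0, 0, np.float64(-1.3), np.float64(-0.7), 0], [0, 0, 0, 0, np.float64(-2.7), np.float64(-1.3), 0], [0, 0, 0, 0, np.float64(-4.1), np.float64(-1.9), 0], [0, 0, 0, 0, np.float64(-5.5), np.float64(-2.3), 0], [0, 0, 0, 0, np.float64(-7.0), np.float64(-2.7), 0], [0, 0, 0, 0, np.float64(-8.4), np.float64(-3.0), 0], [0, 0, 0, 0, np.float64(-9.9), np.float64(-3.2), 0], [0, 0, 0, 0, np.float64(-11.4), np.float64(-3.3), 0]]
```

Call:
play_rows(commands=[[[0,0,0,0,0,0,4.2],[0,0,0,0,0,0,4.2],[0,0,0,0,0,3,4.2],[0,0,0,0,0,6,4.2],[0,0,0,0,0,9,4.2],[0,0,0,0,0,12,4.2],[0,0,0,0,0,14,4.2],[0,0,0,0,0,14,4.2]]])

```text
clock: 4.4
tool_pos: [0.4204, -0.0309, 0.0916]
orientation: [179.6, -0.1, -88.6]
force: [-0.5, 0.3, -0.1]
opening: 0.0434
gripper_force: 0.0
```

Call:
play_rows(commands=[[[0,0,0,0,0,0,0],[0,0,0,0,0,0,0],[0,0,0,0,0,0,0],[0,0,0,0,0,0,0],[0,0,0,0,0,0,0],[0,0,0,0,0,0,0]]])

```text
clock: 4.9
tool_pos: [0.4248, -0.0285, 0.0962]
orientation: [-179.8, 0.0, -88.4]
force: [3.0, -1.3, -0.4]
opening: 0.0128
gripper_force: 30.0
```

Call:
play_rows(commands=[[[0,0,0,0,-0.2,-1.5,0],[0,0,0,0,-0.5,-3,0],[0,0,0,0,-0.8,-4.4,0],[0,0,0,0,-1.3,-5.8,0],[0,0,0,0,-1.8,-7.2,0],[0,0,0,0,-2.5,-8.6,0],[0,0,0,0,-3.2,-9.9,0],[0,0,0,0,-3.9,-11.2,0]]])

```text
clock: 5.57
tool_pos: [0.464, -0.0275, 0.2079]
orientation: [-179.8, 0.0, -88.4]
force: [14.6, -3.9, -13.2]
opening: 0.0132
gripper_force: 30.0
```

Call:
play_rows(commands=[[[0,0,0,0,-0.9,-1.2,0],[0,0,0,0,-1.8,-2.4,0],[0,0,0,0,-2.8,-3.5,0],[0,0,0,0,-3.8,-4.6,0],[0,0,0,0,-4.9,-5.6,0],[0,0,0,0,-6.1,-6.5,0],[0,0,0,0,-7.4,-7.4,0],[0,0,0,0,-8.6,-8.1,0]]])

```text
clock: 6.23
tool_pos: [0.5474, -0.0257, 0.2895]
orientation: [179.9, -0.0, -88.4]
force: [-6.5, -1.1, 6.4]
opening: 0.013
gripper_force: 30.0
```

Call:
play_rows(commands=[[[0,0,0,0,-1.3,-0.7,0],[0,0,0,0,-2.7,-1.3,0],[0,0,0,0,-4.1,-1.9,0],[0,0,0,0,-5.5,-2.3,0],[0,0,0,0,-7,-2.7,0],[0,0,0,0,-8.4,-3,0],[0,0,0,0,-9.9,-3.2,0],[0,0,0,0,-11.3,-3.3,0]]])

```text
clock: 6.9
tool_pos: [0.6615, -0.0229, 0.3215]
orientation: [179.9, -0.1, -88.4]
force: [1.8, -3.0, -1.6]
opening: 0.013
gripper_force: 30.0
```

Call:
play_rows(commands=[[[0,0,0,0,0,0,0],[0,0,0,0,0,0,3],[0,0,0,0,0,0,4],[0,0,0,0,0,0,4],[0,0,0,0,0,0,4]]])

```text
clock: 7.32
tool_pos: [0.6608, -0.0219, 0.3211]
orientation: [180.0, 0.0, -88.4]
force: [-0.2, -0.1, -0.7]
opening: 0.0342
gripper_force: 0.0
```

Run:
```python
from plan import *
o=ctrl.get_obs(); print(o['tool_pos'],o['orientation'],o['force'],o['opening'])
p=snap('side'); save('s2',p)
```

```text
[ 0.66077662 -0.02185357  0.32114203] [ 1.79989797e+02  2.73691120e-02 -8.83846941e+01] [-0.15789453 -0.11410742 -0.70285446] 0.03420724411376802
```

View pics/s2.png

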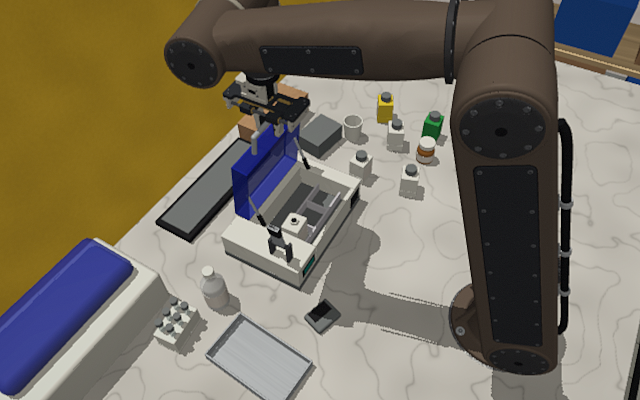

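Hood is fully open. A single spent bottle stands in bay 2 (294,222), and bays 0 and 1 are empty. Withdrawing upward, then going to look at the spent bottle.

Run:
```python
from plan import *
plan([(.659,-.022,.415,-88.4,4,1),(.5,.0,.40,-145,4,1),(.53,.05,.27,-203.4,4,1)])
```

```text
-> 0.659 -0.022 0.415 yaw -88.4
[[[0.001,0.001,0.0,0.02,0.17,-9.39,4]]]
-> 0.500 0.000 0.400 yaw -145.0
[[[-0.001,-0.0,0.988,-2.65,15.83,1.49,4]]]
-> 0.530 0.050 0.270 yaw -203.4
[[[0.0,-0.0,1.019,-5.33,2.37,13.0,4]]]
```

Call:
play_rows(commands=[[[0,0,0,0,0.1,-1.5,4],[0,0,0,0,0.1,-3.5,4],[0,0,0,0,0.2,-6.5,4],[0,0,0,0,0.2,-9.4,4],[0,0,0,0,0.2,-9.4,4],[0,0,0,0,0.2,-9.4,4]]])

```text
clock: 7.87
tool_pos: [0.6593, -0.0217, 0.4172]
orientation: [-179.8, 0.1, -88.4]
force: [-0.2, 0.1, 0.1]
opening: 0.0399
gripper_force: 0.0
```

Call:
play_rows(commands=[[[0,0,0.12,-0.3,2,0,4],[0,0,0.24,-0.7,5,0.4,4],[0,0,0.36,-1,8,0.8,4],[0,0,0.48,-1.3,11,1,4],[0,0,0.6,-2,13,1.2,4],[0,0,0.72,-2.6,15,1.5,4],[0,0,0.84,-2.6,15.8,1.5,4],[0,0,0.96,-2.6,15.8,1.5,4]]])

```text
clock: 8.53
tool_pos: [0.498, -0.0004, 0.3998]
orientation: [179.9, 0.0, -143.7]
force: [0.1, -0.8, -0.0]
opening: 0.0402
gripper_force: 0.0
```

Call:
play_rows(commands=[[[0,0,0.12,-0.7,0.3,1.5,4],[0,0,0.24,-1.4,0.6,3,4],[0,0,0.36,-2,0.9,5,4],[0,0,0.48,-2.7,1.2,7,4],[0,0,0.6,-3.5,1.6,9,4],[0,0,0.72,-4.2,2,11,4],[0,0,0.84,-5.3,2.4,13,4],[0,0,0.96,-5.3,2.4,13,4]]])

```text
clock: 9.2
tool_pos: [0.5264, 0.051, 0.2644]
orientation: [-179.8, -0.4, 161.3]
force: [-0.7, 0.9, -0.1]
opening: 0.0403
gripper_force: 0.0
```

Call:
play_rows(commands=[[[0,0,0.09,0,0,0,4],[0,0,0.09,0,0,0,4],[0,0,0.09,0,0,0,4],[0,0,0.09,0,0,0,4]]])

```text
clock: 9.53
tool_pos: [0.5285, 0.0502, 0.2698]
orientation: [-180.0, -0.0, 156.6]
force: [-0.6, 0.4, 0.7]
opening: 0.0399
gripper_force: 0.0
```

Run:
```python
from plan import *
o=ctrl.get_obs(); print(o['tool_pos'],o['orientation'],o['force'],o['opening'])
p=snap('wrist'); save('w3',p)
print(wproj(p,o,W(-30,74,108)))
```

```text
[0.52847072 0.05023228 0.26981514] [-1.79993625e+02 -2.63805802e-02  1.56616998e+02] [-0.5871311   0.42735254  0.70840602] 0.03992667453916353
[326.59429881 206.07236896]
```

View pics/w3.png

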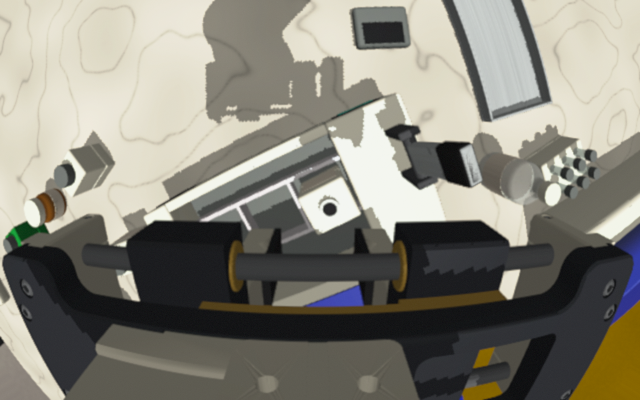

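The neck shows at (329,209), close to the predicted bay 2 spot (327,206), and the clamp lever leans outward. The tray's near edge runs (485,118)–(550,100).

Run:
```python
from plan import *
o=ctrl.get_obs(); p=snap('wrist')
n=watz(p,o,329.5,209,.108);print('neck',n,'bay',W(-30,74,0))
M=R.from_euler('z',-CY,degrees=True); print(M.apply(n-CO)*1000)
for uv in [(487,119),(550,101)]: print('tray',watz(p,o,*uv,.03))
# tray from fixed cams: side image corners by eye
S=snap('side')
for uv in [(241,316),(313,366),(207,354)]: print(atz(S,*uv,.03))
C=snap('scene')
for uv in [(366,308),(440,286),(457,317),(386,340)]: print(atz(C,*uv,.03))
plan([(n[0],n[1],.175,156.6,6,8),(n[0],n[1],.1045,156.6,6,8),(n[0],n[1],.1045,156.6,0,6),(n[0],n[1],.235,156.6,0,8)])
```

```text
neck [0.56050442 0.05032862 0.108     ] bay [0.55599656 0.04875586 0.        ]
[-25.45099374  75.44945805 108.        ]
tray [0.55275336 0.29970197 0.03      ]
tray [0.56407104 0.42934581 0.03      ]
[0.55123035 0.31359617 0.03      ]
[0.33406818 0.33064265 0.03      ]
[0.56258159 0.43119014 0.03      ]
[0.56568775 0.32590743 0.03      ]
[0.33523402 0.35135014 0.03      ]
[0.3577943  0.45605299 0.03      ]
[0.56773867 0.4334008  0.03      ]
-> 0.561 0.050 0.175 yaw 156.6
[[[0.0,0.0,-0.0,-0.36,0.16,1.19,6],[0.0,0.0,-0.0,-0.73,0.32,2.38,6],[0.0,0.0,-0.001,-1.09,0.48,3.57,6],[0.0,0.0,-0.001,-1.45,0.64,4.76,6],[0.0,0.0,-0.001,-1.81,0.79,5.95,6],[0.0,0.0,-0.001,-2.18,0.95,7.14,6],[0.0,0.0,-0.002,-2.54,1.11,8.33,6],[0.0,0.0,-0.002,-2.9,1.27,9.52,6]]]
-> 0.561 0.050 0.104 yaw 156.6
[[[0.0,0.0,0.0,-0.0,-0.0,0.88,6],[0.0,0.0,0.0,-0.0,-0.0,1.76,6],[0.0,0.0,0.0,-0.0,-0.0,2.64,6],[0.0,0.0,0.0,-0.0,-0.0,3.53,6],[0.0,0.0,0.0,-0.0,-0.0,4.41,6],[0.0,0.0,0.0,-0.0,-0.0,5.29,6],[0.0,0.0,0.0,-0.0,-0.0,6.17,6],[0.0,0.0,0.0,-0.0,-0.0,7.05,6]]]
-> 0.561 0.050 0.104 yaw 156.6
[[[0.0,0.0,0.0,-0.0,-0.0,0.0,0],[0.0,0.0,0.0,-0.0,-0.0,0.0,0],[0.0,0.0,0.0,-0.0,-0.0,0.0,0],[0.0,0.0,0.0,-0.0,-0.0,0.0,0],[0.0,0.0,0.0,-0.0,-0.0,0.0,0],[0.0,0.0,0.0,-0.0,-0.0,0.0,0]]]
-> 0.561 0.050 0.235 yaw 156.6
[[[0.0,0.0,0.0,-0.0,0.0,-1.63,0],[0.0,0.0,0.0,-0.0,0.0,-3.26,0],[0.0,0.0,0.0,-0.0,0.0,-4.89,0],[0.0,0.0,0.0,-0.0,0.0,-6.52,0],[0.0,0.0,0.0,-0.0,0.0,-8.15,0],[0.0,0.0,0.0,-0.0,0.0,-9.79,0],[0.0,0.0,0.0,-0.0,0.0,-11.42,0],[0.0,0.0,0.0,-0.0,0.0,-13.05,0]]]
```

Call:
play_rows(commands=[[[0,0,0,-0.7,0.3,2,6],[0,0,0,-1.4,0.6,4,6],[0,0,0,-2.2,0.9,6,6],[0,0,0,-2.9,1.3,8,6],[0,0,0,-2.9,1.3,9.5,6],[0,0,0,-2.9,1.3,9.5,6]]])

```text
clock: 10.23
tool_pos: [0.559, 0.05, 0.1716]
orientation: [-179.8, -0.3, 156.4]
force: [-1.0, -0.5, -0.8]
opening: 0.0598
gripper_force: 0.0
```

Call:
play_rows(commands=[[[0,0,0,0,0,2,6],[0,0,0,0,0,4,6],[0,0,0,0,0,5.5,6],[0,0,0,0,0,6.5,6],[0,0,0,0,0,7,6],[0,0,0,0,0,7.25,6],[0,0,0,0,0,7.25,6],[0,0,0,0,0,7.25,6]]])

```text
clock: 10.9
tool_pos: [0.5612, 0.0508, 0.1035]
orientation: [180.0, 0.1, 156.5]
force: [-0.1, 0.8, 0.4]
opening: 0.06
gripper_force: 0.0
```

Call:
play_rows(commands=[[[0,0,0,0,0,0,0],[0,0,0,0,0,0,0],[0,0,0,0,0,0,0],[0,0,0,0,0,0,0],[0,0,0,0,0,0,0],[0,0,0,0,0,0,0],[0,0,0,0,0,0,0]]])

```text
clock: 11.48
tool_pos: [0.5606, 0.0506, 0.1026]
orientation: [-180.0, -0.0, 156.4]
force: [0.5, -0.4, 0.3]
opening: 0.0201
gripper_force: 30.0
```

Call:
play_rows(commands=[[[0,0,0,0,0,-0.5,0],[0,0,0,0,0,-1,0],[0,0,0,0,0,-1.5,0],[0,0,0,0,0,-2,0],[0,0,0,0,0,-2.5,0],[0,0,0,0,0,-3,0],[0,0,0,0,0,-3,0]]])

```text
clock: 12.07
tool_pos: [0.5613, 0.0508, 0.134]
orientation: [179.9, 0.1, 156.5]
force: [0.4, 1.4, -0.9]
opening: 0.0201
gripper_force: 30.0
```

Run:
```python
from plan import *
plan([(.561,.0505,.245,156.6,0,1),(.43,.07,.245,156.6,0,1),(.42,.376,.20,156.6,0,1),(.42,.376,.089,156.6,0,1)],(.561,.0505,.1325,156.6))
```

```text
-> 0.561 0.051 0.245 yaw 156.6
[[[0.0,0.0,0.0,0.0,0.0,-11.25,0]]]
-> 0.430 0.070 0.245 yaw 156.6
[[[0.0,0.0,0.0,12.8,-3.41,-0.0,0]]]
-> 0.420 0.376 0.200 yaw 156.6
[[[0.0,0.0,0.0,13.07,27.68,4.5,0]]]
-> 0.420 0.376 0.089 yaw 156.6
[[[0.0,0.0,0.0,-0.0,0.0,11.1,0]]]
```

Call:
play_rows(commands=[[[0,0,0,0,0,-1,0],[0,0,0,0,0,-2.5,0],[0,0,0,0,0,-4,0],[0,0,0,0,0,-6,0],[0,0,0,0,0,-8,0],[0,0,0,0,0,-10,0],[0,0,0,0,0,-11,0],[0,0,0,0,0,-11.2,0]]])

```text
clock: 12.73
tool_pos: [0.5616, 0.0509, 0.247]
orientation: [179.9, 0.2, 156.5]
force: [-0.2, -0.6, -1.2]
opening: 0.0203
gripper_force: 30.0
```

Call:
play_rows(commands=[[[0,0,0,1,-0.3,0,0],[0,0,0,3,-0.8,0,0],[0,0,0,5,-1.3,0,0],[0,0,0,7,-1.8,0,0],[0,0,0,9,-2.4,0,0],[0,0,0,11,-3,0,0],[0,0,0,12.3,-3.3,0,0],[0,0,0,12.8,-3.4,0,0]]])

```text
clock: 13.4
tool_pos: [0.4274, 0.0704, 0.2439]
orientation: [-180.0, -0.1, 156.5]
force: [-0.4, 0.4, -0.6]
opening: 0.0206
gripper_force: 30.0
```

Call:
play_rows(commands=[[[0,0,0,0.5,1,0,0],[0,0,0,1.5,3,0,0],[0,0,0,2.6,5.5,0,0],[0,0,0,3.8,8,0,0],[0,0,0,5,10.5,0,0],[0,0,0,6.1,13,0.5,0],[0,0,0,7.3,15.5,1,0],[0,0,0,8.5,18,1.5,0]]])

```text
clock: 14.07
tool_pos: [0.4239, 0.2718, 0.2288]
orientation: [-180.0, -0.0, 156.4]
force: [-0.0, -0.7, -0.0]
opening: 0.0206
gripper_force: 30.0
```

Call:
play_rows(commands=[[[0,0,0,1,2.2,0.5,0],[0,0,0,2,4.4,1,0],[0,0,0,3,6.5,2,0],[0,0,0,4,8.5,3,0],[0,0,0,4.4,9.5,3,0],[0,0,0,4.6,9.7,3,0],[0,0,0,4.6,9.7,3,0]]])

```text
clock: 14.65
tool_pos: [0.4252, 0.3749, 0.1989]
orientation: [-180.0, -0.5, 156.9]
force: [0.3, 0.9, -1.1]
opening: 0.0203
gripper_force: 30.0
```

Call:
play_rows(commands=[[[0,0,0,0,0,2,0],[0,0,0,0,0,4,0],[0,0,0,0,0,6,0],[0,0,0,0,0,8,0],[0,0,0,0,0,9.5,0],[0,0,0,0,0,10.5,0],[0,0,0,0,0,11,0],[0,0,0,0,0,11.1,0]]])

```text
clock: 15.32
tool_pos: [0.4241, 0.3742, 0.0883]
orientation: [180.0, -0.5, 156.9]
force: [-0.2, -0.0, 0.2]
opening: 0.0201
gripper_force: 30.0
```

Call:
play_rows(commands=[[[0,0,0,0,0,0.1,0],[0,0,0,0,0,0.2,0],[0,0,0,0,0,0.2,0],[0,0,0,0,0,0.2,2.4],[0,0,0,0,0,0.2,4],[0,0,0,0,0,0.2,5],[0,0,0,0,0,0.2,5]]])

```text
clock: 15.9
tool_pos: [0.4241, 0.375, 0.0868]
orientation: [179.9, -0.5, 156.9]
force: [-0.5, 0.4, -0.1]
opening: 0.0385
gripper_force: 0.0
```

Call:
play_rows(commands=[[[0,0,0,0,0,-1,5],[0,0,0,0,0,-3,5],[0,0,0,0,0,-6,5],[0,0,0,0,0,-9,5],[0,0,0,0,0,-12,5],[0,0,0,0,0,-15,5],[0,0,0,0,0,-15,5],[0,0,0,0,0,-15,5]]])

```text
clock: 16.57
tool_pos: [0.4259, 0.3749, 0.2394]
orientation: [179.7, -0.5, 156.9]
force: [-0.2, -0.3, -0.8]
opening: 0.0497
gripper_force: 0.0
```

Run:
```python
from plan import *
o=ctrl.get_obs(); p=snap('wrist'); 
S=snap('side'); C=snap('scene'); print(o['tool_pos'],o['orientation'],wproj(p,o,(.424,.374,.092)))
img=np.vstack([cv2.resize(p['color'][60:320,160:480],(640,520))[:240+100], np.hstack([cv2.resize(S['color'][80:210,320:450],(320,260)),cv2.resize(C['color'][110:200,240:350],(320,260))])])
save('m4',{'color':img})
for P in (S,C):
  for d in ctrl.find_in(P,'full0')[:6]: print([int(x) for x in d['bbox']],round(d['conf'],2))
```

```text
[0.42587574 0.37494776 0.23939081] [179.66058754  -0.49602673 156.91383128] [315.26819031 185.55382239]
[348, 151, 23, 32] 0.89
[388, 118, 17, 32] 0.83
[420, 112, 22, 28] 0.65
[380, 91, 14, 30] 0.59
[321, 155, 20, 26] 0.94
[294, 126, 11, 21] 0.89
[274, 144, 26, 21] 0.76
[251, 134, 14, 22] 0.67
[286, 166, 21, 22] 0.52
[253, 146, 110, 148] 0.39
```

View pics/m4.png

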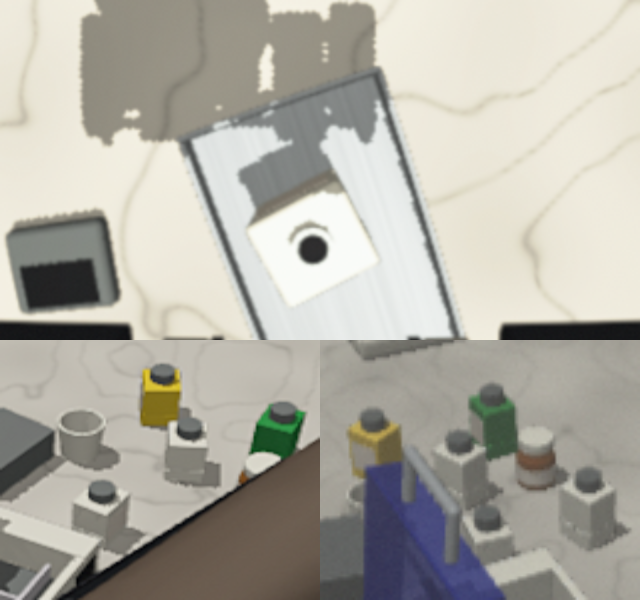

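Spent bottle stands in the tray at the lower middle. The three white bottles haven't moved: side crop (187,450) and (100,510), with C hidden behind the arm there but visible in the scene crop. Moving to a view over the bottles.

Run:
```python
from plan import *
plan([(.45,.13,.30,165,8,1),(.47,-.10,.30,174,8,1),(.54,-.31,.30,181.6,8,1)])
```

```text
-> 0.450 0.130 0.300 yaw 165.0
[[[-0.0,-0.01,-0.141,-11.8,-21.43,-6.55,8]]]
-> 0.470 -0.100 0.300 yaw 174.0
[[[-0.0,0.0,-0.157,-7.89,-21.7,0.0,8]]]
-> 0.540 -0.310 0.300 yaw 181.6
[[[-0.0,0.0,-0.133,-9.17,-20.15,0.01,8]]]
```

Call:
play_rows(commands=[[[0,0,-0.03,-1.5,-2.7,-1.5,8],[0,0,-0.05,-3,-5.4,-3,8],[0,0,-0.07,-4.5,-8,-4.5,8],[0,0,-0.09,-6,-10.7,-6,8],[0,0,-0.1,-7.5,-13.4,-6.5,8],[0,-0.01,-0.12,-9,-16,-6.5,8],[0,-0.01,-0.14,-10.4,-18.7,-6.5,8],[0,-0.01,-0.14,-11.8,-21.4,-6.5,8]]])

```text
clock: 17.48
tool_pos: [0.45, 0.1291, 0.2996]
orientation: [180.0, 0.0, 165.0]
force: [0.5, 0.9, -0.5]
opening: 0.0801
gripper_force: 0.0
```

Call:
play_rows(commands=[[[0,0,-0.03,-1,-2.7,0,8],[0,0,-0.05,-2,-5.4,0,8],[0,0,-0.07,-3,-8,0,8],[0,0,-0.09,-4,-10.8,0,8],[0,0,-0.1,-5,-13.5,0,8],[0,0,-0.12,-6,-16.2,0,8],[0,0,-0.157,-7,-19,0,8],[0,0,-0.157,-7.9,-21.7,0,8]]])

```text
clock: 18.15
tool_pos: [0.4699, -0.1009, 0.2991]
orientation: [179.9, -0.0, 174.1]
force: [0.4, 0.0, 0.1]
opening: 0.0798
gripper_force: 0.0
```

Call:
play_rows(commands=[[[0,0,-0.03,-1.3,-3,0,8],[0,0,-0.05,-2.7,-6,0,8],[0,0,-0.08,-4,-9,0,8],[0,0,-0.1,-5.5,-12,0,8],[0,0,-0.12,-7,-15,0,8],[0,0,-0.133,-8.2,-18,0,8],[0,0,-0.133,-9.2,-20.2,0,8],[0,0,-0.133,-9.2,-20.2,0,8]]])

```text
clock: 18.82
tool_pos: [0.5407, -0.3136, 0.297]
orientation: [179.9, -0.2, -178.6]
force: [0.2, -1.1, 0.2]
opening: 0.08
gripper_force: 0.0
```

Call:
play_rows(commands=[[[0,0,0,0,0,0,8],[0,0,0,0,0,0,8],[0,0,0,0,0,0,8]]])

```text
clock: 19.07
tool_pos: [0.5401, -0.3093, 0.2994]
orientation: [179.9, 0.0, -178.4]
force: [0.4, 0.1, 1.0]
opening: 0.0798
gripper_force: 0.0
```

Run:
```python
from plan import *
o=ctrl.get_obs(); p=snap('wrist'); print(o['tool_pos'],o['orientation'])
save('w5',{'color':cv2.resize(p['color'][0:250,100:540],None,fx=1.8,fy=1.8,interpolation=cv2.INTER_CUBIC)})
for n,x in [('A',(.5245,-.25,.1)),('B',(.4925,-.425,.1)),('C',(.3755,-.27,.1))]: print(n,wproj(p,o,x))
for d in ctrl.find_in(p,'full0')[:6]: print([int(x) for x in d['bbox']],round(d['conf'],2))
np.savez('w5.npz',c=p['color'])
```

```text
[ 0.54014029 -0.30928918  0.29937876] [ 1.79904379e+02  4.29417183e-02 -1.78425438e+02]
A [367.9696109  164.11242526]
B [220.57712952 134.33365963]
C [355.5247347   37.01015453]
[134, 164, 61, 54] 0.92
[136, 46, 55, 43] 0.72
[333, 138, 50, 41] 0.64
[194, 110, 64, 45] 0.62
[606, 182, 33, 32] 0.47
```

View pics/w5.png

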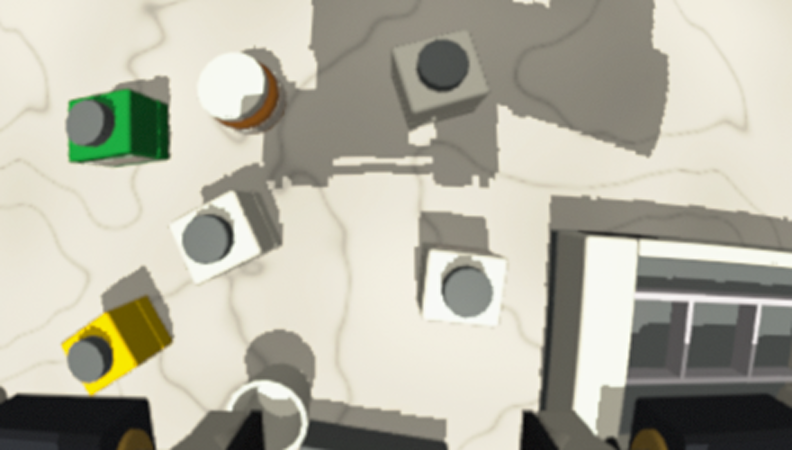

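Top view: A cap at crop (467,291), B at (207,239), C at (442,64). All are white bodies with grey caps. Green (92,125), yellow (90,357), the jar and the cup are separate. Bays 0 and 1 are empty.

Run:
```python
from plan import *
o=ctrl.get_obs(); p=snap('wrist')
f=lambda x,y,z:watz(p,o,100+x/1.8,y/1.8,z)
for n,cap,cs in [('A',(467,291),[(425,248),(507,258),(497,326),(420,320)]),('B',(207,239),[(234,191),(262,256),(195,283),(170,234)]),('C',(442,64),[(392,47),(469,31),(488,95),(411,113)])]:
    c=np.array([f(*q,.08) for q in cs])[:,:2]
    e=np.roll(c,-1,0)-c; L=np.hypot(*e.T)*1000; a=np.degrees(np.arctan2(e[:,1],e[:,0]))
    print(n,'cap',f(*cap,.1)[:2].round(4),'body',c.mean(0).round(4),'edges',L.round(0),a.round(0), 'mod90',(a%90).round(1))
M=R.from_euler('z',-CY,degrees=True)
for q in [(688,303),(684,378),(756,305),(750,380),(636,296),(628,380)]: print('strip',q,(M.apply(f(*q,.05)-CO)*1000).round(1))
```

```text
A cap [ 0.5224 -0.2601] body [ 0.5235 -0.2603] edges [57. 48. 54. 50.] [ 86.  -5. -93. 178.] mod90 [85.6 85.3 87.4 88.3]
B cap [ 0.491  -0.4321] body [ 0.4937 -0.4335] edges [50. 53. 40. 56.] [  24.  -69. -152.  121.] mod90 [23.9 20.9 27.5 31. ]
C cap [ 0.3747 -0.2814] body [ 0.3742 -0.2808] edges [54. 48. 54. 49.] [ 106.   17.  -73. -163.] mod90 [16.  16.7 17.  16.7]
strip (688, 303) [-59.4 -40.2  50. ]
strip (684, 378) [  4.9 -35.   50. ]
strip (756, 305) [-60.3  33.   50. ]
strip (750, 380) [ 7.9 38.8 50. ]
strip (636, 296) [-63.6 -89.9  50. ]
strip (628, 380) [  5.9 -89.3  50. ]
```

Run:
```python
from plan import *
b=W(-30,74,0)
plan([(.3745,-.281,.16,172,6,1),(.3745,-.281,.083,172,6,1),(.3745,-.281,.25,172,0,1),(.46,-.10,.25,165,0,1),(b[0],b[1],.25,156.6,0,1),(b[0],b[1],.106,156.6,0,1)])
```

```text
-> 0.374 -0.281 0.160 yaw 172.0
[[[0.001,0.002,0.168,16.53,3.26,13.98,6]]]
-> 0.374 -0.281 0.083 yaw 172.0
[[[0.0,-0.0,-0.0,-0.01,-0.0,7.7,6]]]
-> 0.374 -0.281 0.250 yaw 172.0
[[[0.0,-0.0,-0.0,0.01,0.01,-16.7,0]]]
-> 0.460 -0.100 0.250 yaw 165.0
[[[0.0,-0.0,0.122,-5.94,19.11,0.01,0]]]
-> 0.556 0.049 0.250 yaw 156.6
[[[0.0,-0.0,0.146,-5.42,16.86,0.0,0]]]
-> 0.556 0.049 0.106 yaw 156.6
[[[0.0,-0.0,0.0,-0.01,-0.01,14.4,0]]]
```

Call:
play_rows(commands=[[[0,0,0.05,3.5,0.7,2,6],[0,0,0.1,7,1.4,4,6],[0,0,0.14,10.5,2,7,6],[0,0,0.168,14,2.7,10,6],[0,0,0.168,16.5,3.3,13,6],[0,0,0.168,16.5,3.3,14,6],[0,0,0.168,16.5,3.3,14,6],[0,0,0.168,16.5,3.3,14,6]]])

```text
clock: 19.88
tool_pos: [0.3751, -0.2812, 0.1603]
orientation: [179.9, 0.1, 172.0]
force: [1.3, -0.1, 0.4]
opening: 0.0599
gripper_force: 0.0
```

Call:
play_rows(commands=[[[0,0,0,0,0,2,6],[0,0,0,0,0,4,6],[0,0,0,0,0,6,6],[0,0,0,0,0,7,6],[0,0,0,0,0,7.5,6],[0,0,0,0,0,7.7,6],[0,0,0,0,0,7.7,6],[0,0,0,0,0,7.7,6]]])

```text
clock: 20.55
tool_pos: [0.376, -0.2814, 0.0835]
orientation: [179.9, 0.2, 171.9]
force: [-1.1, 0.2, 0.2]
opening: 0.0598
gripper_force: 0.0
```

Call:
play_rows(commands=[[[0,0,0,0,0,0,0],[0,0,0,0,0,0,0],[0,0,0,0,0,0,0],[0,0,0,0,0,0,0],[0,0,0,0,0,0,0],[0,0,0,0,0,-0.5,0],[0,0,0,0,0,-1,0],[0,0,0,0,0,-1,0]]])

```text
clock: 21.22
tool_pos: [0.3753, -0.2814, 0.0935]
orientation: [179.9, 0.1, 171.9]
force: [0.7, 0.3, -1.8]
opening: 0.0332
gripper_force: 30.0
```

Call:
play_rows(commands=[[[0,0,0,0,0,-1,0],[0,0,0,0,0,-3,0],[0,0,0,0,0,-5.5,0],[0,0,0,0,0,-8,0],[0,0,0,0,0,-10.5,0],[0,0,0,0,0,-13,0],[0,0,0,0,0,-15,0],[0,0,0,0,0,-15.7,0]]])

```text
clock: 21.88
tool_pos: [0.3757, -0.282, 0.2528]
orientation: [180.0, 0.3, 171.9]
force: [0.1, -1.1, -1.5]
opening: 0.0334
gripper_force: 30.0
```

Call:
play_rows(commands=[[[0,0,0.01,-0.4,1.3,0,0],[0,0,0.03,-1.2,4,0,0],[0,0,0.05,-2.1,6.8,0,0],[0,0,0.07,-3,9.7,0,0],[0,0,0.09,-3.9,12.6,0,0],[0,0,0.1,-4.8,15.4,0,0],[0,0,0.122,-5.6,18,0,0],[0,0,0.122,-5.9,19.1,0,0]]])

```text
clock: 22.55
tool_pos: [0.4606, -0.0982, 0.249]
orientation: [179.9, 0.0, 164.9]
force: [-0.1, 0.3, -2.1]
opening: 0.0331
gripper_force: 30.0
```

Call:
play_rows(commands=[[[0,0,0.02,-0.5,1.4,0,0],[0,0,0.04,-1.3,4,0,0],[0,0,0.06,-2.2,7,0,0],[0,0,0.08,-3.2,10,0,0],[0,0,0.1,-4.2,13,0,0],[0,0,0.12,-5,15.5,0,0],[0,0,0.146,-5.4,16.9,0,0],[0,0,0.146,-5.4,16.9,0,0]]])

```text
clock: 23.22
tool_pos: [0.557, 0.0507, 0.2485]
orientation: [180.0, -0.0, 156.6]
force: [-0.2, 0.2, -1.5]
opening: 0.0329
gripper_force: 30.0
```

Run:
```python
from plan import *
o=ctrl.get_obs(); print(o['tool_pos'],o['orientation'],o['opening'],W(-30,74,0))
p=snap('side');save('s6',{'color':cv2.resize(p['color'][90:300,200:400],None,fx=2.8,fy=2.8)})
```

```text
[0.55698604 0.05065757 0.24853739] [ 1.79953207e+02 -4.85251476e-02  1.56587385e+02] 0.03294716686991677 [0.55599656 0.04875586 0.        ]
```

View pics/s6.png

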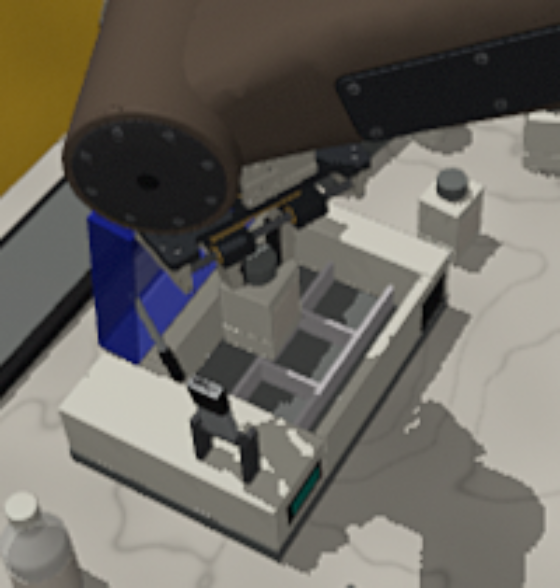

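Bottle C hangs upright and square over bay 2 (260,310). Lowering it.

Call:
play_rows(commands=[[[0,0,0,0,0,2,0],[0,0,0,0,0,5,0],[0,0,0,0,0,8,0],[0,0,0,0,0,10.5,0],[0,0,0,0,0,12.5,0],[0,0,0,0,0,13.5,0],[0,0,0,0,0,14.2,0],[0,0,0,0,0,14.4,0]]])

```text
clock: 23.93
tool_pos: [0.5557, 0.0481, 0.1054]
orientation: [180.0, -0.0, 156.5]
force: [-0.5, 0.0, -1.4]
opening: 0.0334
gripper_force: 30.0
```

Call:
play_rows(commands=[[[0,0,0,0,0,0.1,0],[0,0,0,0,0,0.2,0],[0,0,0,0,0,0.2,0]]])

```text
clock: 24.18
tool_pos: [0.5567, 0.0489, 0.1051]
orientation: [179.8, 0.1, 156.6]
force: [-0.0, -0.1, -0.9]
opening: 0.033
gripper_force: 30.0
```

Run:
```python
from plan import *
plan([(.50,-.12,.27,166,6,1),(.515,-.27,.25,176.6,6,1)],(.5565,.049,.253,156.6))
```

```text
-> 0.500 -0.120 0.270 yaw 166.0
[[[0.0,0.0,-0.164,-1.53,-17.75,-1.7,6]]]
-> 0.515 -0.270 0.250 yaw 176.6
[[[-0.0,0.0,-0.185,-5.08,-14.19,2.0,6]]]
```

Call:
play_rows(commands=[[[0,0,0,0,0,0.1,0],[0,0,0,0,0,0.2,0],[0,0,0,0,0,0.2,3.6],[0,0,0,0,0,0.2,4.5],[0,0,0,0,0,0.2,5.5],[0,0,0,0,0,0.2,5.5]]])

```text
clock: 24.68
tool_pos: [0.5562, 0.0488, 0.1023]
orientation: [179.9, 0.0, 156.6]
force: [-0.3, 0.3, 0.4]
opening: 0.0502
gripper_force: 0.0
```

Call:
play_rows(commands=[[[0,0,0,0,0,-1,5.5],[0,0,0,0,0,-3,5.5],[0,0,0,0,0,-6,5.5],[0,0,0,0,0,-9,5.5],[0,0,0,0,0,-12,5.5],[0,0,0,0,0,-15,5.5],[0,0,0,0,0,-15,5.5],[0,0,0,0,0,-15,5.5]]])

```text
clock: 25.35
tool_pos: [0.5569, 0.0489, 0.255]
orientation: [179.7, 0.2, 156.6]
force: [-0.5, -0.4, -1.4]
opening: 0.0551
gripper_force: 0.0
```

Call:
play_rows(commands=[[[0,0,-0.03,-0.3,-3,-0.5,6],[0,0,-0.06,-0.5,-6,-1,6],[0,0,-0.1,-0.8,-9.5,-1.5,6],[0,0,-0.13,-1.1,-13,-1.7,6],[0,0,-0.164,-1.4,-16,-1.7,6],[0,0,-0.164,-1.5,-17.8,-1.7,6],[0,0,-0.164,-1.5,-17.8,-1.7,6]]])

```text
clock: 25.93
tool_pos: [0.4969, -0.1233, 0.2683]
orientation: [179.9, -0.0, 165.8]
force: [-0.3, 0.4, 0.2]
opening: 0.0601
gripper_force: 0.0
```

Call:
play_rows(commands=[[[0,0,-0.04,-1,-2.8,0.4,6],[0,0,-0.08,-2,-5.6,0.8,6],[0,0,-0.12,-3,-8.4,1.2,6],[0,0,-0.16,-4,-11.2,1.6,6],[0,0,-0.185,-5,-14.2,2,6],[0,0,-0.185,-5,-14.2,2,6],[0,0,-0.185,-5,-14.2,2,6],[0,0,-0.185,-5,-14.2,2,6]]])

```text
clock: 26.6
tool_pos: [0.5126, -0.2703, 0.2478]
orientation: [179.9, -0.0, 176.5]
force: [-1.2, 0.6, 0.3]
opening: 0.06
gripper_force: 0.0
```

Run:
```python
from plan import *
o=ctrl.get_obs(); p=snap('wrist'); print(o['tool_pos'],o['orientation'])
save('w7',{'color':cv2.resize(p['color'][0:300,100:580],None,fx=1.6,fy=1.6,interpolation=cv2.INTER_CUBIC)})
for n,x in [('A',(.523,-.26,.1)),('B',(.492,-.4325,.1)),('full2',W(-30,74,120))]: 
    q=wproj(p,o,x);print(n,q,(q-[100,0])*1.6)
```

```text
[ 0.51258764 -0.27032059  0.24782705] [ 1.79889241e+02 -3.09109563e-02  1.76496221e+02]
A [327.93806226 195.01247077] [364.70089962 312.01995324]
B [167.51436529 177.05363177] [108.02298446 283.28581084]
full2 [570.62433451 210.17358528] [752.99893521 336.27773645]
```

View pics/w7.png

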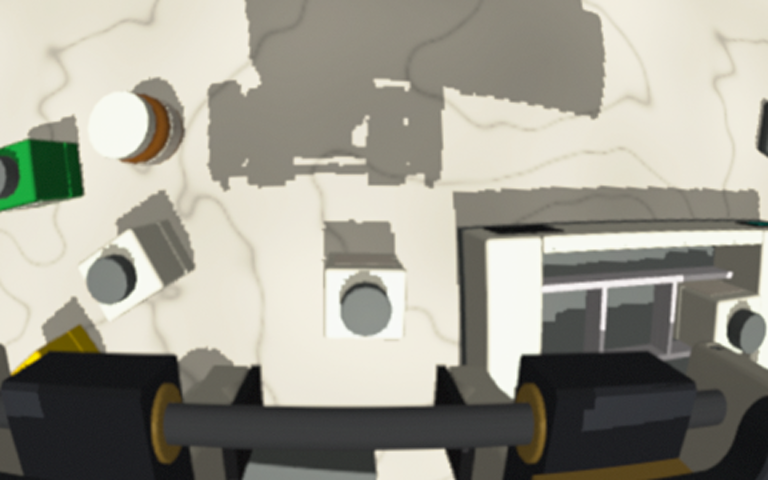

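A is at (365,309) as predicted and square to the tool. C stands in bay 2 (747,330). Picking A for bay 1.

Run:
```python
from plan import *
b=W(-30,0,0)
plan([(.522,-.26,.16,176.6,6,1),(.522,-.26,.083,176.6,6,1),(.522,-.26,.25,176.6,0,1),(b[0],b[1],.25,181.6,0,1),(b[0],b[1],.103,181.6,0,1)],(.515,-.27,.25,176.6))
```

```text
-> 0.522 -0.260 0.160 yaw 176.6
[[[0.0,0.0,0.0,-0.64,1.04,9.0,6]]]
-> 0.522 -0.260 0.083 yaw 176.6
[[[0.0,0.0,0.0,0.0,-0.0,7.7,6]]]
-> 0.522 -0.260 0.250 yaw 176.6
[[[0.0,0.0,0.0,0.0,-0.0,-16.7,0]]]
-> 0.558 -0.025 0.250 yaw 181.6
[[[-0.0,0.0,-0.087,-2.2,23.65,0.0,0]]]
-> 0.558 -0.025 0.103 yaw 181.6
[[[-0.0,0.0,-0.0,-0.0,0.0,14.7,0]]]
```

Call:
play_rows(commands=[[[0,0,0,-0.4,0.6,2,6],[0,0,0,-0.7,1,4,6],[0,0,0,-0.7,1,6,6],[0,0,0,-0.7,1,8,6],[0,0,0,-0.7,1,9,6],[0,0,0,-0.7,1,9,6],[0,0,0,-0.7,1,9,6]]])

```text
clock: 27.23
tool_pos: [0.5209, -0.2604, 0.1591]
orientation: [179.9, 0.0, 176.6]
force: [0.8, -0.4, 0.4]
opening: 0.0598
gripper_force: 0.0
```

Call:
play_rows(commands=[[[0,0,0,0,0,2,6],[0,0,0,0,0,4,6],[0,0,0,0,0,6,6],[0,0,0,0,0,7,6],[0,0,0,0,0,7.5,6],[0,0,0,0,0,7.6,6],[0,0,0,0,0,7.6,6],[0,0,0,0,0,7.6,6]]])

```text
clock: 27.9
tool_pos: [0.5216, -0.261, 0.0839]
orientation: [179.9, 0.2, 176.6]
force: [0.5, 0.1, -0.8]
opening: 0.06
gripper_force: 0.0
```

Call:
play_rows(commands=[[[0,0,0,0,0,0,0],[0,0,0,0,0,0,0],[0,0,0,0,0,0,0],[0,0,0,0,0,0,0],[0,0,0,0,0,0,0],[0,0,0,0,0,-0.5,0],[0,0,0,0,0,-1,0],[0,0,0,0,0,-1,0]]])

```text
clock: 28.57
tool_pos: [0.5212, -0.261, 0.0937]
orientation: [179.9, 0.1, 176.6]
force: [0.9, -0.2, -2.5]
opening: 0.0332
gripper_force: 30.0
```

Call:
play_rows(commands=[[[0,0,0,0,0,-1,0],[0,0,0,0,0,-3,0],[0,0,0,0,0,-5.5,0],[0,0,0,0,0,-8,0],[0,0,0,0,0,-10.5,0],[0,0,0,0,0,-13,0],[0,0,0,0,0,-15,0],[0,0,0,0,0,-15.7,0]]])

```text
clock: 29.23
tool_pos: [0.5217, -0.2616, 0.2539]
orientation: [180.0, 0.4, 176.6]
force: [0.8, -0.0, -1.3]
opening: 0.033
gripper_force: 30.0
```

Call:
play_rows(commands=[[[0,0,-0.01,-0.2,2,0,0],[0,0,-0.03,-0.5,5.5,0,0],[0,0,-0.04,-0.9,9.5,0,0],[0,0,-0.06,-1.3,13.5,0,0],[0,0,-0.07,-1.6,17.5,0,0],[0,0,-0.087,-2,21,0,0],[0,0,-0.087,-2.2,23,0,0],[0,0,-0.087,-2.2,23.7,0,0]]])

```text
clock: 29.9
tool_pos: [0.5568, -0.0228, 0.2494]
orientation: [179.9, 0.0, -178.3]
force: [-1.0, -0.4, -3.5]
opening: 0.0335
gripper_force: 30.0
```

Call:
play_rows(commands=[[[0,0,0,0,0,0,0],[0,0,0,0,0,0,0],[0,0,0,0,0,0,0]]])

```text
clock: 30.15
tool_pos: [0.5563, -0.0266, 0.2497]
orientation: [179.9, 0.0, -178.5]
force: [-0.0, -0.9, -2.3]
opening: 0.0334
gripper_force: 30.0
```

Call:
play_rows(commands=[[[0,0,0,-0.1,0.1,2,0],[0,0,0,-0.1,0.1,5,0],[0,0,0,-0.1,0.1,8,0],[0,0,0,-0.1,0.1,10.5,0],[0,0,0,-0.1,0.1,12.5,0],[0,0,0,-0.1,0.1,13.5,0],[0,0,0,-0.1,0.1,14.2,0],[0,0,0,-0.1,0.1,14.4,0]]])

```text
clock: 30.82
tool_pos: [0.5577, -0.0254, 0.1054]
orientation: [179.9, 0.0, -178.5]
force: [0.4, 0.1, -2.0]
opening: 0.0335
gripper_force: 30.0
```

Call:
play_rows(commands=[[[0,0,0,0,0,0.1,0],[0,0,0,0,0,0.2,0],[0,0,0,0,0,0.2,0],[0,0,0,0,0,0.2,0]]])

```text
clock: 31.15
tool_pos: [0.5584, -0.0244, 0.1049]
orientation: [179.9, 0.2, -178.5]
force: [0.2, -0.4, -2.2]
opening: 0.0331
gripper_force: 30.0
```

Call:
play_rows(commands=[[[0,0,0,0,0,0.1,0],[0,0,0,0,0,0.2,0],[0,0,0,0,0,0.2,3.6],[0,0,0,0,0,0.2,4.5],[0,0,0,0,0,0.2,5.5],[0,0,0,0,0,0.2,5.5]]])

```text
clock: 31.65
tool_pos: [0.5579, -0.0246, 0.1021]
orientation: [179.9, 0.1, -178.5]
force: [0.3, -0.5, 0.0]
opening: 0.0508
gripper_force: 0.0
```

Call:
play_rows(commands=[[[0,0,0,0,0,-1,5.5],[0,0,0,0,0,-3,5.5],[0,0,0,0,0,-6,5.5],[0,0,0,0,0,-9,5.5],[0,0,0,0,0,-12,5.5],[0,0,0,0,0,-15,5.5],[0,0,0,0,0,-15,5.5],[0,0,0,0,0,-15,5.5]]])

```text
clock: 32.32
tool_pos: [0.5587, -0.0246, 0.2549]
orientation: [179.9, 0.3, -178.5]
force: [-0.2, 0.1, -0.2]
opening: 0.0552
gripper_force: 0.0
```

Run:
```python
from plan import *
plan([(.52,-.22,.26,194,6,1),(.485,-.425,.25,206,6,1)])
```

```text
-> 0.520 -0.220 0.260 yaw 194.0
[[[0.002,0.006,-0.217,4.39,-19.43,-0.58,6]]]
-> 0.485 -0.425 0.250 yaw 206.0
[[[-0.0,0.0,-0.21,8.35,-19.04,1.0,6]]]
```

Call:
play_rows(commands=[[[0,0,-0.04,0.7,-3.2,-0.5,6],[0,0,-0.08,1.5,-6.5,-0.5,6],[0,0,-0.12,2.2,-9.7,-0.5,6],[0,0,-0.16,3,-13,-0.5,6],[0,0,-0.2,3.7,-16.2,-0.5,6],[0,0,-0.217,4.4,-19.4,-0.5,6],[0,0,-0.217,4.4,-19.4,-0.5,6]]])

```text
clock: 32.9
tool_pos: [0.517, -0.2239, 0.2557]
orientation: [179.9, -0.1, -166.2]
force: [0.1, -0.0, -0.4]
opening: 0.0602
gripper_force: 0.0
```

Call:
play_rows(commands=[[[0,0,-0.04,1.4,-3.2,0.3,6],[0,0,-0.08,2.8,-6.4,0.6,6],[0,0,-0.12,4.2,-9.5,0.9,6],[0,0,-0.16,5.6,-12.7,1,6],[0,0,-0.21,7,-16,1,6],[0,0,-0.21,8.3,-19,1,6],[0,0,-0.21,8.3,-19,1,6],[0,0,-0.21,8.3,-19,1,6]]])

```text
clock: 33.57
tool_pos: [0.4831, -0.4255, 0.2446]
orientation: [179.8, 0.0, -154.2]
force: [0.4, 0.1, -0.2]
opening: 0.0602
gripper_force: 0.0
```

Call:
play_rows(commands=[[[0,0,0,0,0,0,6],[0,0,0,0,0,0,6],[0,0,0,0,0,0,6]]])

```text
clock: 33.82
tool_pos: [0.4846, -0.4233, 0.2465]
orientation: [179.9, 0.1, -153.9]
force: [0.0, 0.2, 0.2]
opening: 0.0604
gripper_force: 0.0
```

Run:
```python
from plan import *
o=ctrl.get_obs(); p=snap('wrist'); print(o['tool_pos'],o['orientation'])
save('w8',{'color':cv2.resize(p['color'][0:300,100:580],None,fx=1.6,fy=1.6,interpolation=cv2.INTER_CUBIC)})
for n,x in [('B',(.492,-.4325,.1)),('b1',W(-30,0,120))]: 
    q=wproj(p,o,x);print(n,q,(q-[100,0])*1.6)
```

```text
[ 0.48457824 -0.42326201  0.2464597 ] [ 1.79947607e+02  1.00876697e-01 -1.53924217e+02]
B [305.57273909 188.14392673] [328.91638255 301.03028277]
b1 [530.45080754 345.42351927] [688.72129206 552.67763083]
```

View pics/w8.png

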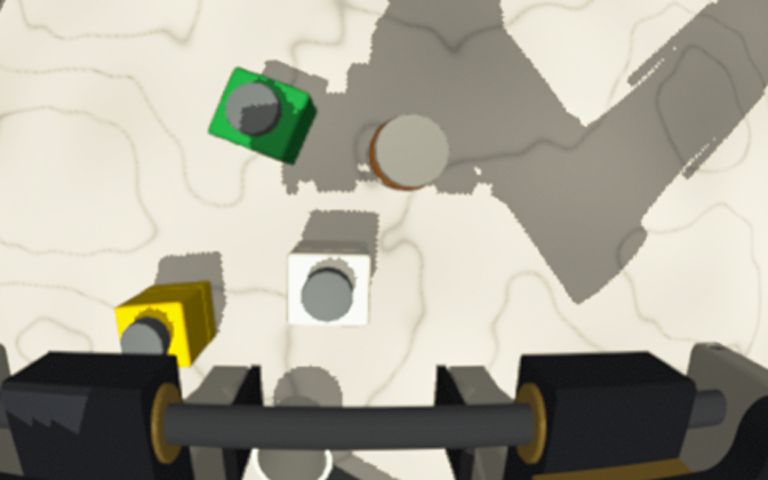

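B is at (327,294), white and square to the tool. The jar (410,150), yellow, green and cup (295,455) all sit below body height.

Run:
```python
from plan import *
o=ctrl.get_obs(); p=snap('wrist')
c=watz(p,o,100+327/1.6,294.5/1.6,.1); print(c)
b=W(-30,-74,0)
plan([(c[0],c[1],.16,206,6,1),(c[0],c[1],.083,206,6,1)])
plan([(.53,-.25,.25,194,0,1),(b[0],b[1],.25,181.6,0,1)],(c[0],c[1],.25,206))
```

```text
[ 0.48889139 -0.43546201  0.1       ]
-> 0.489 -0.435 0.160 yaw 206.0
[[[0.001,0.002,0.001,0.17,-1.27,8.67,6]]]
-> 0.489 -0.435 0.083 yaw 206.0
[[[-0.0,-0.0,0.0,0.0,-0.0,7.7,6]]]
-> 0.530 -0.250 0.250 yaw 194.0
[[[0.0,-0.0,0.209,-11.82,14.87,0.0,0]]]
-> 0.560 -0.099 0.250 yaw 181.6
[[[-0.0,-0.0,0.217,-6.57,13.9,0.0,0]]]
```

Call:
play_rows(commands=[[[0,0,0,0.1,-0.6,2,6],[0,0,0,0.1,-1.2,4,6],[0,0,0,0.1,-1.2,6,6],[0,0,0,0.1,-1.2,8,6],[0,0,0,0.1,-1.2,8.7,6],[0,0,0,0.1,-1.2,8.7,6],[0,0,0,0.1,-1.2,8.7,6]]])

```text
clock: 34.5
tool_pos: [0.4892, -0.4353, 0.16]
orientation: [180.0, 0.1, -153.9]
force: [-0.2, -0.5, 0.6]
opening: 0.0599
gripper_force: 0.0
```

Call:
play_rows(commands=[[[0,0,0,0,0,2,6],[0,0,0,0,0,4,6],[0,0,0,0,0,6,6],[0,0,0,0,0,7,6],[0,0,0,0,0,7.5,6],[0,0,0,0,0,7.7,6],[0,0,0,0,0,7.7,6],[0,0,0,0,0,7.7,6]]])

```text
clock: 35.17
tool_pos: [0.4896, -0.4358, 0.0837]
orientation: [-180.0, 0.1, -154.0]
force: [0.1, 0.6, -0.2]
opening: 0.0598
gripper_force: 0.0
```

Call:
play_rows(commands=[[[0,0,0,0,0,0,0],[0,0,0,0,0,0,0],[0,0,0,0,0,0,0],[0,0,0,0,0,0,0],[0,0,0,0,0,0,0],[0,0,0,0,0,-0.5,0],[0,0,0,0,0,-1,0],[0,0,0,0,0,-1,0]]])

```text
clock: 35.83
tool_pos: [0.4892, -0.4356, 0.0935]
orientation: [-180.0, 0.1, -154.0]
force: [0.4, -0.2, -2.4]
opening: 0.0335
gripper_force: 30.0
```

Call:
play_rows(commands=[[[0,0,0,0,0,-1,0],[0,0,0,0,0,-3,0],[0,0,0,0,0,-5.5,0],[0,0,0,0,0,-8,0],[0,0,0,0,0,-10.5,0],[0,0,0,0,0,-13,0],[0,0,0,0,0,-15,0],[0,0,0,0,0,-15.7,0]]])

```text
clock: 36.5
tool_pos: [0.4896, -0.4364, 0.2539]
orientation: [-179.8, 0.2, -154.0]
force: [0.4, 0.3, -2.0]
opening: 0.0331
gripper_force: 30.0
```

Call:
play_rows(commands=[[[0,0,0.02,-0.8,1,0,0],[0,0,0.05,-2.4,3,0,0],[0,0,0.08,-4,5,0,0],[0,0,0.11,-5.6,7,0,0],[0,0,0.14,-7.2,9,0,0],[0,0,0.17,-8.8,11,0,0],[0,0,0.2,-10.4,13,0,0],[0,0,0.209,-11.8,14.9,0,0]]])

```text
clock: 37.17
tool_pos: [0.5291, -0.2483, 0.249]
orientation: [179.9, 0.0, -166.1]
force: [-0.0, -0.1, -2.6]
opening: 0.0331
gripper_force: 30.0
```

Call:
play_rows(commands=[[[0,0,0.03,-0.8,1.8,0,0],[0,0,0.06,-1.8,4,0,0],[0,0,0.1,-2.9,6.2,0,0],[0,0,0.13,-4,8.5,0,0],[0,0,0.16,-5.1,10.8,0,0],[0,0,0.19,-6,12.7,0,0],[0,0,0.217,-6.5,13.8,0,0],[0,0,0.217,-6.6,13.9,0,0]]])

```text
clock: 37.83
tool_pos: [0.5596, -0.0969, 0.2493]
orientation: [179.9, 0.0, -178.4]
force: [0.1, 0.3, -2.0]
opening: 0.033
gripper_force: 30.0
```

Call:
play_rows(commands=[[[0,0,0,0,0,0,0],[0,0,0,0,0,0,0],[0,0,0,0,0,0,0]]])

```text
clock: 38.08
tool_pos: [0.5594, -0.0997, 0.2497]
orientation: [179.9, 0.0, -178.4]
force: [-0.1, 0.5, -2.5]
opening: 0.0334
gripper_force: 30.0
```

Run:
```python
from plan import *
o=ctrl.get_obs(); print(o['tool_pos'],o['orientation'],o['opening'],W(-30,-74,0))
```

```text
[ 0.55935297 -0.09966041  0.24970122] [ 1.79920975e+02  3.93816807e-02 -1.78415442e+02] 0.03341706801746011 [ 0.56002568 -0.09918929  0.        ]
```

Call:
play_rows(commands=[[[0,0,0,-0.1,0,2,0],[0,0,0,-0.1,0,5,0],[0,0,0,-0.1,0,8,0],[0,0,0,-0.1,0,10.5,0],[0,0,0,-0.1,0,12.5,0],[0,0,0,-0.1,0,13.5,0],[0,0,0,-0.1,0,14.2,0],[0,0,0,-0.1,0,14.4,0]]])

```text
clock: 38.75
tool_pos: [0.5607, -0.0993, 0.1053]
orientation: [179.9, 0.0, -178.4]
force: [-0.1, 0.4, -1.7]
opening: 0.0332
gripper_force: 30.0
```

Call:
play_rows(commands=[[[0,0,0,0,0,0.1,0],[0,0,0,0,0,0.2,0],[0,0,0,0,0,0.3,0],[0,0,0,0,0,0.4,0],[0,0,0,0,0,0.4,0]]])

```text
clock: 39.17
tool_pos: [0.5614, -0.0987, 0.1026]
orientation: [179.9, 0.1, -178.4]
force: [0.4, 0.3, -1.5]
opening: 0.0333
gripper_force: 30.0
```

Call:
play_rows(commands=[[[0,0,0,0,0,0,3.6],[0,0,0,0,0,0,4.5],[0,0,0,0,0,0,5.5],[0,0,0,0,0,0,5.5]]])

```text
clock: 39.5
tool_pos: [0.561, -0.0988, 0.1022]
orientation: [179.9, 0.1, -178.4]
force: [-0.4, -0.1, -0.1]
opening: 0.0504
gripper_force: 0.0
```

Call:
play_rows(commands=[[[0,0,0,0,0,-1,5.5],[0,0,0,0.5,0,-3,5.5],[0,0,0,1,0,-6,5.5],[0,0,0,2,0,-9,5.5],[0,0,0,4,0,-12,5.5],[0,0,0,6,1.5,-15,5.5],[0,0,0,8,3,-16,5.5],[0,0,0,8,4.5,-16,5.5]]])

```text
clock: 40.17
tool_pos: [0.4782, -0.0563, 0.2667]
orientation: [179.8, 0.5, -178.4]
force: [-0.3, 0.8, -0.5]
opening: 0.0553
gripper_force: 0.0
```

Call:
play_rows(commands=[[[0,0,0,0,2,0,5.5],[0,0,0,0,2,0,5.5],[0,0,0,0,2,0,5.5]]])

```text
clock: 40.42
tool_pos: [0.4789, -0.0356, 0.263]
orientation: [179.9, 0.2, -178.3]
force: [-0.2, -0.9, 0.2]
opening: 0.0549
gripper_force: 0.0
```

Run:
```python
from plan import *
o=ctrl.get_obs(); p=snap('wrist'); print(o['tool_pos'],o['orientation'],wproj(p,o,W(-30,74,120)),wproj(p,o,W(-30,0,120)),wproj(p,o,W(-30,-74,120)))
S=snap('side')
save('w9',{'color':np.vstack([p['color'][80:320],np.hstack([cv2.resize(S['color'][130:300,200:390],(380,340)),cv2.resize(S['color'][310:400,200:320],(260,340))])])})
```

```text
[ 0.47887642 -0.03564874  0.26300042] [ 1.79900726e+02  1.52214841e-01 -1.78298602e+02] [391.84165052 257.16472528] [324.67029658 258.20081883] [256.75558521 257.29960598]
```

View pics/w9.png

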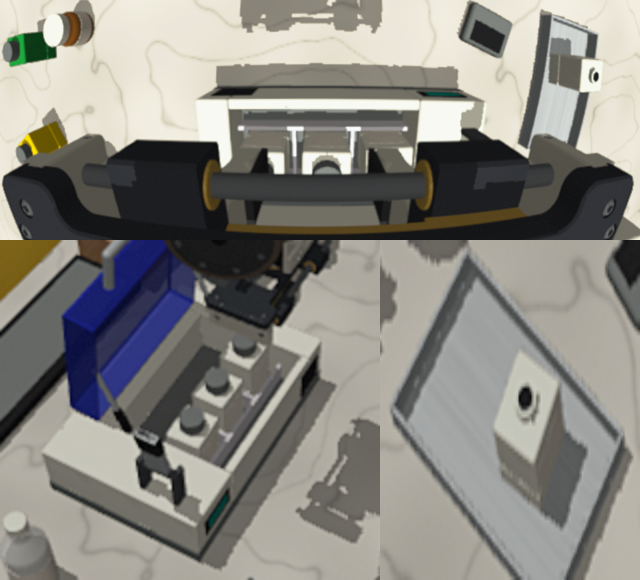

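All three capped bottles stand upright in their bays (side panel 190,420 / 217,382 / 245,347), and the spent one is in the tray. Checking the numbers.

Run:
```python
from plan import *
S=snap('side'); M=R.from_euler('z',-CY,degrees=True)
for x,y in [(190,415),(216,378),(244,343)]:
    print((M.apply(atz(S,200+x/2,130+(y-240)/2,.12)-CO)*1000).round())
print(atz(S,200+(525-380)*120/260,310+(400-240)*90/340,.092))
h=W(85,0,0); 
# close plan: bar at theta: tool down; approach from behind/above of bar
for th in (1.45,1.2,1.0,.8,.5,.2,0):
    ph=th+.0997; q=W(85-251*np.cos(ph),0,90+251*np.sin(ph)); print(th,q.round(3))
```

```text
[-28.  73. 120.]
[-26.   3. 120.]
[-29. -69. 120.]
[0.42398106 0.37518234 0.092     ]
1.45 [ 0.668 -0.022  0.341]
1.2 [ 0.606 -0.024  0.332]
1.0 [ 0.559 -0.025  0.314]
0.8 [ 0.517 -0.026  0.287]
0.5 [ 0.466 -0.028  0.232]
0.2 [ 0.433 -0.029  0.164]
0 [ 0.423 -0.029  0.115]
```

Run:
```python
from plan import *
plan([(.48,-.025,.42,225,4.2,1),(.58,-.023,.42,271.6,4.2,1),(.665,-.022,.42,271.6,4.2,1),(.665,-.022,.322,271.6,4.2,1)])
th=np.linspace(1.45,-0.01,25);ph=th+.0997
x=25.1*np.cos(ph);z=25.1*np.sin(ph)
for k in range(3):
    print([[0,0,0,0,float(round((x[i]-x[8*k]),1)),float(round(-(z[i]-z[8*k]),1)),0] for i in range(8*k+1,8*k+9)])
```

```text
-> 0.480 -0.025 0.420 yaw 225.0
[[[0.001,0.002,-0.758,-0.16,1.18,-15.79,4.2]]]
-> 0.580 -0.023 0.420 yaw 271.6
[[[0.0,-0.0,-0.813,-7.21,-6.93,-0.0,4.2]]]
-> 0.665 -0.022 0.420 yaw 271.6
[[[0.0,-0.0,0.0,0.14,-8.5,-0.0,4.2]]]
-> 0.665 -0.022 0.322 yaw 271.6
[[[0.0,-0.0,0.0,-0.0,-0.0,9.8,4.2]]]
[[0, 0, 0, 0, 1.5, 0.1, 0], [0, 0, 0, 0, 3.0, 0.2, 0], [0, 0, 0, 0, 4.5, 0.5, 0], [0, 0, 0, 0, 6.0, 0.9, 0], [0, 0, 0, 0, 7.5, 1.3, 0], [0, 0, 0, 0, 8.9, 1.8, 0], [0, 0, 0, 0, 10.3, 2.5, 0], [0, 0, 0, 0, 11.7, 3.2, 0]]
[[0, 0, 0, 0, 1.3, 0.8, 0], [0, 0, 0, 0, 2.6, 1.6, 0], [0, 0, 0, 0, 3.8, 2.6, 0], [0, 0, 0, 0, 4.9, 3.6, 0], [0, 0, 0, 0, 6.0, 4.7, 0], [0, 0, 0, 0, 7.0, 5.8, 0], [0, 0, 0, 0, 8.0, 7.0, 0], [0, 0, 0, 0, 8.8, 8.3, 0]]
[[0, 0, 0, 0, 0.8, 1.3, 0], [0, 0, 0, 0, 1.5, 2.7, 0], [0, 0, 0, 0, 2.1, 4.0, 0], [0, 0, 0, 0, 2.7, 5.5, 0], [0, 0, 0, 0, 3.1, 6.9, 0], [0, 0, 0, 0, 3.5, 8.4, 0], [0, 0, 0, 0, 3.8, 9.9, 0], [0, 0, 0, 0, 4.0, 11.4, 0]]
```

Call:
play_rows(commands=[[[0,0,-0.1,-0.1,0.3,-3,4.2],[0,0,-0.2,-0.2,0.6,-6,4.2],[0,0,-0.3,-0.2,0.9,-9,4.2],[0,0,-0.4,-0.2,1.2,-12,4.2],[0,0,-0.5,-0.2,1.2,-14,4.2],[0,0,-0.6,-0.2,1.2,-15.8,4.2],[0,0,-0.7,-0.2,1.2,-15.8,4.2],[0,0,-0.758,-0.2,1.2,-15.8,4.2]]])

```text
clock: 41.23
tool_pos: [0.4809, -0.025, 0.421]
orientation: [-180.0, 0.2, -134.7]
force: [0.9, 0.1, -1.0]
opening: 0.0418
gripper_force: 0.0
```

Call:
play_rows(commands=[[[0,0,-0.1,-0.9,-0.9,0,4.2],[0,0,-0.2,-1.8,-1.7,0,4.2],[0,0,-0.3,-2.7,-2.6,0,4.2],[0,0,-0.4,-3.6,-3.5,0,4.2],[0,0,-0.5,-4.5,-4.4,0,4.2],[0,0,-0.6,-5.4,-5.2,0,4.2],[0,0,-0.7,-6.3,-6,0,4.2],[0,0,-0.813,-7.2,-6.9,0,4.2]]])

```text
clock: 41.9
tool_pos: [0.5807, -0.0231, 0.4197]
orientation: [-180.0, 0.1, -88.2]
force: [0.4, 0.5, 0.6]
opening: 0.042
gripper_force: 0.0
```

Call:
play_rows(commands=[[[0,0,0,0,-2,0,4.2],[0,0,0,0.1,-4,0,4.2],[0,0,0,0.1,-6,0,4.2],[0,0,0,0.1,-8,0,4.2],[0,0,0,0.1,-8.5,0,4.2],[0,0,0,0.1,-8.5,0,4.2],[0,0,0,0.1,-8.5,0,4.2],[0,0,0,0.1,-8.5,0,4.2]]])

```text
clock: 42.57
tool_pos: [0.6645, -0.0213, 0.4204]
orientation: [-179.9, 0.1, -88.4]
force: [-0.3, 0.2, -0.8]
opening: 0.0422
gripper_force: 0.0
```

Run:
```python
from plan import *
o=ctrl.get_obs(); print(o['tool_pos'],o['orientation'],o['opening'],o['force'])
p=snap('wrist')
for u in (1.45,):
  for y in (-55,55):
    ph=u+.0997; print(wproj(p,o,W(85-251*np.cos(ph),y,90+251*np.sin(ph))))
save('w10',p)
```

```text
[ 0.66452325 -0.02134311  0.4204382 ] [-1.79927336e+02  7.31579573e-02 -8.84131583e+01] 0.04222057216273288 [-0.32125293  0.19751813 -0.8217054 ]
[312.55011432 133.35120827]
[312.9819835 264.3601293]
```

Call:
play_rows(commands=[[[0,0,0,0,-0.1,2,4.2],[0,0,0,0,-0.1,4,4.2],[0,0,0,0,-0.1,6,4.2],[0,0,0,0,-0.1,8,4.2],[0,0,0,0,-0.1,9.3,4.2],[0,0,0,0,-0.1,9.8,4.2],[0,0,0,0,-0.1,9.8,4.2],[0,0,0,0,-0.1,9.8,4.2]]])

```text
clock: 43.28
tool_pos: [0.6662, -0.0208, 0.3235]
orientation: [-179.8, 0.1, -88.4]
force: [0.1, 0.0, 1.0]
opening: 0.0419
gripper_force: 0.0
```

Call:
play_rows(commands=[[[0,0,0,0,0,0,0],[0,0,0,0,0,0,0],[0,0,0,0,0,0,0],[0,0,0,0,0,0,0],[0,0,0,0,0,0,0],[0,0,0,0,0,0,0]]])

```text
clock: 43.78
tool_pos: [0.6669, -0.0207, 0.3227]
orientation: [-179.8, 0.1, -88.4]
force: [2.2, -0.3, 1.4]
opening: 0.0135
gripper_force: 30.0
```

Call:
play_rows(commands=[[[0,0,0,0,1.5,0.1,0],[0,0,0,0,3,0.2,0],[0,0,0,0,4.5,0.5,0],[0,0,0,0,6,0.9,0],[0,0,0,0,7.5,1.3,0],[0,0,0,0,8.9,1.8,0],[0,0,0,0,10.3,2.5,0],[0,0,0,0,11.7,3.2,0]]])

```text
clock: 44.45
tool_pos: [0.5497, -0.0234, 0.2906]
orientation: [-179.7, 0.1, -88.4]
force: [3.2, 2.3, -1.5]
opening: 0.0129
gripper_force: 30.0
```

Call:
play_rows(commands=[[[0,0,0,0,1.3,0.8,0],[0,0,0,0,2.6,1.6,0],[0,0,0,0,3.8,2.6,0],[0,0,0,0,4.9,3.6,0],[0,0,0,0,6,4.7,0],[0,0,0,0,7,5.8,0],[0,0,0,0,8,7,0],[0,0,0,0,8.8,8.3,0]]])

```text
clock: 45.12
tool_pos: [0.4618, -0.0255, 0.2071]
orientation: [-179.8, 0.2, -88.4]
force: [-0.4, 3.9, 0.7]
opening: 0.013
gripper_force: 30.0
```

Call:
play_rows(commands=[[[0,0,0,0,0.8,1.3,0],[0,0,0,0,1.5,2.7,0],[0,0,0,0,2.1,4,0],[0,0,0,0,2.7,5.5,0],[0,0,0,0,3.1,6.9,0],[0,0,0,0,3.5,8.4,0],[0,0,0,0,3.8,9.9,0],[0,0,0,0,4,11.1,0]]])

```text
clock: 45.78
tool_pos: [0.4246, -0.0263, 0.0967]
orientation: [-179.6, 0.2, -88.3]
force: [-2.8, 2.7, 34.1]
opening: 0.0132
gripper_force: 30.0
```

Call:
play_rows(commands=[[[0,0,0,0,0,0,0],[0,0,0,0,0,0,0],[0,0,0,0,0,0,0]]])

```text
clock: 46.03
tool_pos: [0.4247, -0.0263, 0.0981]
orientation: [-179.6, 0.1, -88.3]
force: [0.2, 2.2, 15.2]
opening: 0.0129
gripper_force: 30.0
```

Hood is down on its stop. Releasing the bar and planning the lever sweep.

Call:
play_rows(commands=[[[0,0,0,0,0,0,3],[0,0,0,0,0,0,4.2],[0,0,0,0,0,0,4.2],[0,0,0,0,0,-1,4.2],[0,0,0,0,0,-4,4.2],[0,0,0,0,0,-8,4.2],[0,0,0,0,0,-12,4.2],[0,0,0,0,0,-16,4.2]]])

```text
clock: 46.7
tool_pos: [0.4203, -0.0279, 0.2573]
orientation: [180.0, 0.1, -88.4]
force: [1.6, -0.1, -0.2]
opening: 0.0417
gripper_force: 0.0
```

Call:
play_rows(commands=[[[0,0,0,0,0,-3,0],[0,0,0,0,0,-3,0],[0,0,0,0,0,-3,0],[0,0,0,0,0,-3,0]]])

```text
clock: 47.03
tool_pos: [0.4206, -0.0276, 0.2851]
orientation: [-180.0, 0.1, -88.4]
force: [-0.1, 0.2, -0.0]
opening: 0.0215
gripper_force: 0.0
```

Run:
```python
from plan import *
o=ctrl.get_obs(); print(o['tool_pos'],o['orientation'],o['opening'])
S=snap('side'); C=snap('scene')
save('s11',{'color':np.hstack([cv2.resize(S['color'][140:300,210:380],(510,480)),cv2.resize(C['color'][160:300,250:380],(290,312)) if 0 else cv2.resize(C['color'][170:300,260:338+0],(288,480))])})
def T(a):
    y=176-65*np.cos(a)+6*np.sin(a)+9.5*np.sin(a); z=142+65*np.sin(a)+6*np.cos(a)
    return W(-50,y,z)
s=W(-50,262,262)
P=[(.43,.10,.28),tuple(s),tuple(W(-50,235,205))]
plan([(*q,271.6,0,1) for q in P])
al=np.linspace(1.9,-.03,25)
pts=[np.array(P[-1])]+[T(a) for a in al]
Q=down(271.6)
ref=pts[0]
for k in range(0,25,7):
    seg=pts[k+1:k+8]
    print([[0,0,0]+[round(float(v),1) for v in Q.inv().apply(p-ref)*100]+[0] for p in seg]); ref=seg[-1]; 
print(T(1.9),T(0))
```

```text
[ 0.42061843 -0.02761555  0.28511743] [-1.79999417e+02  9.41588638e-02 -8.84070034e+01] 0.02147692195126968
-> 0.430 0.100 0.280 yaw 271.6
[[[0.001,0.001,-0.0,-12.74,-1.31,0.46,0]]]
-> 0.531 0.236 0.262 yaw 271.6
[[[0.0,-0.0,-0.0,-13.33,-10.47,1.79,0]]]
-> 0.532 0.209 0.205 yaw 271.6
[[[0.0,-0.0,-0.0,2.7,0.0,5.7,0]]]
[[0, 0, 0, 2.3, 0.0, 0.3, 0], [0, 0, 0, 2.8, 0.0, 0.1, 0], [0, 0, 0, 3.3, 0.0, -0.0, 0], [0, 0, 0, 3.8, 0.0, -0.1, 0], [0, 0, 0, 4.3, 0.0, -0.2, 0], [0, 0, 0, 4.8, 0.0, -0.2, 0], [0, 0, 0, 5.4, 0.0, -0.2, 0]]
[[0, 0, 0, 0.5, 0.0, 0.1, 0], [0, 0, 0, 1.1, 0.0, 0.1, 0], [0, 0, 0, 1.6, 0.0, 0.3, 0], [0, 0, 0, 2.1, 0.0, 0.5, 0], [0, 0, 0, 2.6, 0.0, 0.7, 0], [0, 0, 0, 3.2, 0.0, 0.9, 0], [0, 0, 0, 3.6, 0.0, 1.2, 0]]
[[0, 0, 0, 0.5, 0.0, 0.3, 0], [0, 0, 0, 0.9, 0.0, 0.7, 0], [0, 0, 0, 1.3, 0.0, 1.1, 0], [0, 0, 0, 1.7, 0.0, 1.5, 0], [0, 0, 0, 2.1, 0.0, 1.9, 0], [0, 0, 0, 2.4, 0.0, 2.4, 0], [0, 0, 0, 2.7, 0.0, 2.9, 0]]
[[0, 0, 0, 0.3, 0.0, 0.5, 0], [0, 0, 0, 0.5, 0.0, 1.0, 0], [0, 0, 0, 0.6, 0.0, 1.5, 0], [0, 0, 0, 0.8, 0.0, 2.0, 0]]
[0.53225576 0.18584183 0.20156977] [0.53499669 0.08519767 0.148     ]
```

View pics/s11.png

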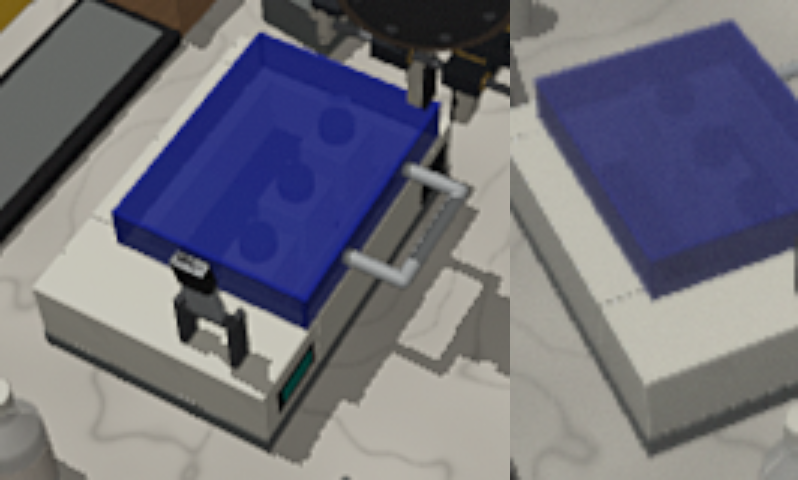

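Hood is flush shut with the three caps visible beneath it, and the clamp lever is still up at (195,275). Now the lever sweep.

Call:
play_rows(commands=[[[0,0,0,-3,-0.4,0,0],[0,0,0,-6,-0.7,0,0],[0,0,0,-9,-1,0,0],[0,0,0,-12.7,-1.3,0,0],[0,0,0,-12.7,-1.3,0,0],[0,0,0,-12.7,-1.3,0,0]]])

```text
clock: 47.63
tool_pos: [0.4303, 0.101, 0.2846]
orientation: [179.9, -0.0, -88.2]
force: [-0.5, -0.1, 0.7]
opening: 0.0003
gripper_force: 0.0
```

Call:
play_rows(commands=[[[0,0,0,-3.3,-1,0,0],[0,0,0,-6.6,-2,0,0],[0,0,0,-10,-3.5,0,0],[0,0,0,-13.3,-6,0,0],[0,0,0,-13.3,-9,0.8,0],[0,0,0,-13.3,-10.5,1.8,0],[0,0,0,-13.3,-10.5,1.8,0],[0,0,0,-13.3,-10.5,1.8,0]]])

```text
clock: 48.3
tool_pos: [0.532, 0.2343, 0.266]
orientation: [179.9, -0.1, -88.5]
force: [-0.1, 0.3, -0.6]
opening: 0.0005
gripper_force: 0.0
```

Call:
play_rows(commands=[[[0,0,0,0,0,2,0],[0,0,0,0,0,4,0],[0,0,0,0,0,6.1,0],[0,0,0,1.5,0,6.1,0],[0,0,0,2.7,0,6.1,0],[0,0,0,2.7,0,6.1,0],[0,0,0,2.7,0,6.1,0]]])

```text
clock: 48.88
tool_pos: [0.5334, 0.2078, 0.2091]
orientation: [-179.8, 0.1, -88.5]
force: [-0.5, 0.2, 0.9]
opening: 0.0003
gripper_force: 0.0
```

Call:
play_rows(commands=[[[0,0,0,1.2,0,0.3,0],[0,0,0,2.3,0,0.3,0],[0,0,0,2.8,0,0.1,0],[0,0,0,3.3,0,0,0],[0,0,0,3.8,0,-0.1,0],[0,0,0,4.3,0,-0.2,0],[0,0,0,4.8,0,-0.2,0],[0,0,0,5.4,0,-0.2,0]]])

```text
clock: 49.55
tool_pos: [0.5345, 0.1547, 0.2095]
orientation: [-179.9, 0.1, -88.4]
force: [0.3, 2.3, -0.9]
opening: 0.0005
gripper_force: 0.9
```

Call:
play_rows(commands=[[[0,0,0,0.5,0,0.1,0],[0,0,0,1.1,0,0.1,0],[0,0,0,1.6,0,0.3,0],[0,0,0,2.1,0,0.5,0],[0,0,0,2.6,0,0.7,0],[0,0,0,3.2,0,0.9,0],[0,0,0,3.6,0,1.2,0]]])

```text
clock: 50.13
tool_pos: [0.5354, 0.1182, 0.197]
orientation: [-179.9, 0.1, -88.4]
force: [-0.3, 0.0, 1.2]
opening: 0.0004
gripper_force: 0.8
```

Call:
play_rows(commands=[[[0,0,0,0.5,0,0.3,0],[0,0,0,0.9,0,0.7,0],[0,0,0,1.3,0,1.1,0],[0,0,0,1.7,0,1.5,0],[0,0,0,2.1,0,1.9,0],[0,0,0,2.4,0,2.4,0],[0,0,0,2.7,0,2.9,0]]])

```text
clock: 50.72
tool_pos: [0.5362, 0.0915, 0.1677]
orientation: [-179.9, 0.1, -88.4]
force: [0.4, 1.7, 1.6]
opening: 0.0003
gripper_force: 0.7
```

Call:
play_rows(commands=[[[0,0,0,0.3,0,0.5,0],[0,0,0,0.5,0,1,0],[0,0,0,0.6,0,1.5,0],[0,0,0,0.8,0,1.9,0],[0,0,0,0.8,0,1.9,0]]])

```text
clock: 51.13
tool_pos: [0.5363, 0.0836, 0.1486]
orientation: [-180.0, 0.1, -88.4]
force: [0.1, 0.4, 1.2]
opening: 0.0005
gripper_force: 0.0
```

Call:
play_rows(commands=[[[0,0,0,0.2,0,0.1,0],[0,0,0,0.3,0,0.2,0],[0,0,0,0.3,0,0.3,0],[0,0,0,0.3,0,0.4,0],[0,0,0,0.3,0,0.4,0]]])

```text
clock: 51.55
tool_pos: [0.5369, 0.0819, 0.1478]
orientation: [-179.8, 0.2, -88.3]
force: [-9.9, 5.8, 22.8]
opening: 0.0004
gripper_force: 10.8
```

Call:
play_rows(commands=[[[0,0,0,0,0,-1,0],[0,0,0,0,0,-3,0],[0,0,0,0,0,-6,0],[0,0,0,0,0,-9,0],[0,0,0,3,0,-12,0],[0,0,0,6,3,-15,0],[0,0,0,10,6,-15,0],[0,0,0,13,9,-15,0]]])

```text
clock: 52.22
tool_pos: [0.4619, -0.0393, 0.296]
orientation: [-179.8, 0.1, -88.3]
force: [0.7, -1.0, -0.4]
opening: 0.0008
gripper_force: 0.0
```

Call:
play_rows(commands=[[[0,0,0,4,0,0,0],[0,0,0,8,0,0,0],[0,0,0,12,0,0,0],[0,0,0,12,0,0,0],[0,0,0,12,0,0,0],[0,0,0,12,0,0,0]]])

```text
clock: 52.72
tool_pos: [0.4649, -0.1585, 0.2939]
orientation: [-180.0, 0.1, -88.5]
force: [-0.4, 0.4, -0.3]
opening: 0.0003
gripper_force: 0.0
```

Run:
```python
from plan import *
for c in ('side','scene'):
    p=snap(c)
    for n in ('clamp_tip','hood','full0','spent0'): print(c,n,[([int(x) for x in d['bbox']],round(d['conf'],2)) for d in ctrl.find_in(p,n)][:4])
    print('tip down',proj(p,W(-50,86,142)),'pivot',proj(p,W(-50,176,142)),'tip up',proj(p,W(-50,190,231)))
    # dark pixels along the clamped lever
    for y in (95,110,125,145,165): 
        u,v=proj(p,W(-50,y,148)); print(y,p['color'][int(round(v)),int(round(u))])
    u,v=proj(p,W(-50,185,220)); print('up',p['color'][int(round(v)),int(round(u))])
    u,v=proj(p,W(-20,95,135)); print('hood ref',p['color'][int(round(v)),int(round(u))])
o=ctrl.get_obs();print(o['tool_pos'],o['force'],o['clock'])
```

```text
side clamp_tip [([271, 215, 25, 33], 0.6)]
side hood [([244, 151, 122, 100], 0.59)]
side full0 [([423, 113, 20, 27], 0.78)]
side spent0 [([251, 342, 33, 40], 0.93)]
tip down [299.26537145 219.36350168] pivot [280.45925186 245.33516011] tip up [274.15642052 228.13936222]
95 [27 28 27]
110 [26 26 26]
125 [148 149 149]
145 [145 147 146]
165 [149 151 151]
up [30 34 73]
hood ref [ 34  39 120]
scene clamp_tip [([327, 212, 27, 27], 0.52)]
scene hood [([265, 175, 96, 74], 0.62), ([329, 315, 42, 62], 0.31)]
scene full0 [([253, 134, 17, 25], 0.8), ([291, 125, 17, 25], 0.59), ([329, 214, 27, 23], 0.51)]
scene spent0 [([403, 283, 33, 37], 0.56)]
tip down [333.51381737 215.64097036] pivot [348.13355717 234.52279537] tip up [351.9232909  214.73927926]
95 [55 54 55]
110 [56 57 58]
125 [124 127 129]
145 [140 143 144]
165 [137 141 142]
up [ 50  53 107]
hood ref [ 55  58 110]
[ 0.46545537 -0.1576825   0.29420823] [1.09524491 0.03999558 0.30527249] 53.2167
```

The lever lies flat: steel, then the black sleeve, exactly along its clamped line. Handing in.

```bash
python3 -c "
from plant import ctrl
print(ctrl.close_job())"
```

```text
the job is handed in; nothing more can be done
None
```

The job is handed in, though the hand-in returned no verdict: the one spent bottle is in the tray, all three full bottles are in their bays, the hood is shut, and the clamp lever was then swung fully down, at about 53 s.

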